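Refit the filler strainer of a lathe's lubrication unit and lock its bayonet cap

ROBOT

A 6-joint arm with a two-finger parallel gripper is mounted at the origin on the work surface. World frame = base frame: x ahead of the robot, y to its left, z up, the work surface at z = 0. Lengths are in mm, angles in rad, forces in N, time in s.
With the tool pointing down it reaches from about 300 to 775 mm from the base axis. Payload 14.6 kg.
Tool frame: the origin (TCP) lies midway between the tips of the shut fingers; the grasp point (between the pads) lies 19 mm behind it; z points along the fingers, y is the line along which they close (so a half turn about z gives the same grasp; the last joint's range is limited). The gripper opens to 94 mm and grips with 3 to 60 N. Pads are 16 mm wide; open, the fingers measure 119 mm over their backs; the gripper's body (75 mm by 177 mm) begins 78 mm behind the grasp point.
Start: joints at [1.267, 0.3, 1.521, -0, 1.321, -0.067], TCP at [129.024, 534.642, 205.446] pointing down, gripper open.
Joint ranges: [-3.03, 3.03], [-0.79, 2.21], [0.23, 2.52], [-1.04, 4.18], [0, 3.07], [-2.55, 2.55]. Speed limits (rad/s): [2.22, 2.22, 2.57, 3.14, 3.14, 3.14].

INTERFACE

Orientations are given as [roll, pitch, yaw] about the fixed x, y, z axes, in that order (R = Rz(yaw) Ry(pitch) Rx(roll)).
In Python, from cell import * gives the robot as it stands. The module is installed in compiled form; this text tells all that it offers.
- The arm moves only by the tool servo_tool, never from a script. Its argument "motion" is a list of rows, each an object of numbers: "wx", "wy", "wz": the turn, a rotation vector about the tool's x, y, z in units of 2 rad (1.0 is 2 rad); "dx", "dy", "dz": the shift along the tool's x, y, z in units of 10 cm (1.0 is 10 cm); "fingers": the closure, from -1 (fully open) to 1 (shut). In form: [{"wx": .., "wy": .., "wz": .., "dx": .., "dy": .., "dz": .., "fingers": ..}, ...]. A call has 1 to 10 rows; each row is the pose to reach, as a shift and turn from the pose commanded when the call began, along the tool's axes at that moment; what a row does not reach only later rows make up. A row lasts 1/10 s, in which the tool goes at most 50 mm and 8.59 degrees, less where a joint would pass 70% of its speed; a pose out of reach is approached as far as the arm can. A call with a number of a shift or a turn outside -1 to 1 is refused whole. A call with a gripper value outside its range is refused whole. The fingers move at their own pace and stop on an object; "newtons" is the grip in N (left out, the last holds). Time passes only in rows, so rows that repeat a pose let the fingers close. It gives the time, the measured TCP pose, the force, the opening and the grip force at its end, in the units of the state.
- read_state(): the state, without advancing time (a new reading comes with each control period).
- camera(name): name is "scene" or "side" or "wrist"; returns a dict with "image" (384x512x3 uint8, red, green, blue), "fx", "fy", "cx", "cy" (pixels), "R" (3x3) and "t" (3): a world point X has camera coordinates R X + t. Camera axes: x right, y down, z forward; pixel columns grow to the right and rows downward; lengths in mm; the calibration is good to about 2 mm. A picture is of the moment at which its call begins. There is no depth.
- sign_off(): hands the job in; it is judged then, once.
Trained networks look in a picture, given as the dict that the camera call returned (one of the last four; its "shot" number tells which), for a name from the list of things; names that differ only in an ending like _2 or _b are one class to them, and where a whole thing is asked for, a point or a joint stands for the part that bears it (a point fixed in the world has none). Each returns a list of dicts, best first, with "conf" (0 to 1); they miss things now and then, are a little off and sometimes report something else, mostly with a low value. They report only what shows in the picture. A call takes as long as a camera call. They do not tell look-alikes from the thing itself.
- spot_in(query, picture): "location" ([column, row] in pixels, amid what is visible of it).
- trace(query, picture): "pixels" (384x512 bool, what is visible of it) and "location" ([column, row] in pixels, amid what is visible of it).
The state is a dict: "clock": time; "joints": joint angles; "qd": joint speeds; "effort": joint torques, N m; "eef_pos": TCP position; "eef_rot": TCP orientation; "wrist_force": force on the tool from outside, world axes, zero at the start; "moment": the same for the moment, N m; "finger_gap": finger opening in mm; "finger_force": force on a finger pad.
Only numpy, scipy, OpenCV 4.12 (cv2) and the standard library are available. Lean on these libraries where they do the work, as an engineer would, in place of code of your own. Each camera call takes 0.05 s, during which the arm holds its last target. There are 200 camera calls.

TASK

The cleaned filler strainer of the green lubrication tank lies on its side on the bench. Put it back, basket first, into the filler neck: turn it until the lugs of its cap drop into the neck's slots, push it down against the sprung seal and twist it clockwise to the stop, so that it springs up into its catch and stays locked when you let go. Leave the other things on the bench where they are.

Things in the scene. Friction and masses are not known exactly. Their poses are not given: they have to be found in the camera images.
- strainer: Strainer cap, 0.29-0.43 kg, 154 mm long. Origin: centre of its foot (closed end of the basket); z along its axis from foot to handle, x along the handle bar. Stiff steel basket 48 mm diameter, z 0-92 mm, foot bevelled to 40 mm; balances at z 72 mm. It starts lying on a flat of its flange and the basket's edge, handle bar level, axis rising 10 degrees to the cap. Stands steadily on its foot.
- cap_face (a point): Centre of the underside of the yellow hexagonal flange, on the axis 116 mm above the foot; axes as the strainer's. Flange 12 mm thick, 88 mm across flats (flats face +y and -y): too wide to grip. Below it the black plug, 59 mm diameter, 24 mm long, tapering to 54 mm at its lower end.
- handle (a point): Middle of the yellow bar handle on top of the flange, on the axis 141 mm above the foot; axes as the strainer's. Bar 84 mm long (x), 14 mm thick (y), 26 mm tall (z 128-154 mm), right above the two lugs. While the strainer lies, the bar's thickness is upright, so it cannot be pinched from above; once it stands, it can.
- lug (a point): One of two equal steel lugs on the plug, at +x and -x of the strainer, this point 34 mm from the axis and 103 mm above the foot. Each lug is 14 mm wide (y), 6 mm tall (z 100-106 mm), and reaches to 38 mm from the axis.
- tank: Lubrication unit, fixed: green steel tank 250 (x) x 190 (y) mm, cover at 135 mm, origin under its middle on the bench. The filler neck stands in its -x half. Grey motor, 71 mm diameter, to 235 mm above the bench, 125 mm from the neck toward the tank's +x; outlet block and gauge beside it.
- neck_rim (a point): Centre of the filler neck's rim, 160 mm above the bench; axes as the tank's, z up. Outside 96 mm, bore 64 mm, two slots, half a turn apart, 20 mm wide out to 42 mm from the axis. Screwed in: the line through the slots stands up to 26 degrees off the tank's x axis either way, not reported: see or feel it. Lugs have 5 degrees to spare. Off the slots they ride on the rim: cap_face 16 mm above it.
- seal_top (a point): Top of the black sprung seal ring (bore 53 mm) as found, 12 mm below the rim, on the neck's axis. The plug's shoulder meets it with cap_face 12 mm above the rim (lugs in the slots); left there it rests at 9-11 mm. It pushes back 2 N at first, 0.8 N more per mm, about 12 N with the flange down on the rim. Axes as the tank's.
- locked_level (a point): Where cap_face is when locked: 5 mm above the rim, on the neck's axis. The lugs turn only clockwise seen from above, only with cap_face less than 2 mm above the rim, and meet a stop 74 degrees from the slots' middle; over the last 8 degrees they lie under pockets 3 mm deep, into which the seal lifts them when let go. Neck itself does not turn.
- oil_can: Red pump oil can with a brass spout along its x and a steel lever, 84 mm diameter, 194 mm tall to the spout's end, origin under its foot.
- grease_jar: White jar with black lid, 64 mm diameter, 62 mm tall, origin under its foot.
- wrench: Open-end wrench lying flat, 190 mm long along its x.
- funnel: Orange funnel standing on its mouth, 100 mm diameter, 115 mm tall, origin under its middle.
- seal_ring: Black rubber ring lying flat, 90 mm diameter, 7 mm thick.
- screwdriver: Blue-handled screwdriver lying, 210 mm long along its x.
- carton: Cardboard box 110 x 75 x 90 mm, origin under its middle.
There are look-alikes about, which are no part of the job. What is shaped like the strainer but pink is not meant.

How it is judged:
By the outcome, as a careful person would: the job done as asked, in the order asked, and still so for the second after the job is handed in, with the robot touching nothing.
It also fails if it takes over 72 s, if anything falls off the work surface, if the arm or the gripper's body presses on something with over 40 N, if the wrist force passes 120 N, or if a joint passes its speed limit or range.

## Working session

There is one attempt and no reset: what is moved stays moved. The work goes in short steps, Python scripts to look and compute and a tool call to move; the robot and the scene stay as the last step left them, time stands still between calls to the robot, and variables do not carry over. Pictures are saved under pics/ and viewed, at most 10 in all, crops included, and the job is handed in when it is done.

Besides the shell and the picture viewer there is one more tool, called after "Emit:" as name([rows], argument=value, ...), one row to a line, values as JSON. servo_tool: Moves the arm, as the interface text tells. Its arguments: {"type":"object","properties":{"motion":{"type":"array","items":{"type":"object","properties":{"wx":{"type":"number"},"wy":{"type":"number"},"wz":{"type":"number"},"dx":{"type":"number"},"dy":{"type":"number"},"dz":{"type":"number"},"fingers":{"type":"number"}}}},"newtons":{"type":"number"}},"required":["motion"]}

```bash
mkdir -p pics; cat > h.py <<'E'
from cell import *
import numpy as np, cv2
from scipy.spatial.transform import Rotation as Ro
def save(p,n,scale=1): 
    cv2.imwrite('pics/'+n,cv2.resize(np.ascontiguousarray(p['image'][:,:,::-1]),None,fx=scale,fy=scale))
def ray(p,uv):
    d=np.array([(uv[0]-p['cx'])/p['fx'],(uv[1]-p['cy'])/p['fy'],1]); R=np.array(p['R']); 
    return -R.T@np.array(p['t']), R.T@d
def atz(p,uv,z):
    c,d=ray(p,uv); return c+d*(z-c[2])/d[2]
def proj(p,X):
    q=np.array(p['R'])@np.array(X,float)+np.array(p['t']); return np.array([p['fx']*q[0]/q[2]+p['cx'],p['fy']*q[1]/q[2]+p['cy']])
def tri(obs):
    A=np.zeros((3,3));b=np.zeros(3)
    for p,uv in obs:
        c,d=ray(p,uv); d/=np.linalg.norm(d); P=np.eye(3)-np.outer(d,d); A+=P;b+=P@c
    return np.linalg.solve(A,b)
E
python3 - <<'E'
from h import *
s=camera('scene');d=camera('side')
im=np.hstack([s['image'],d['image']])
for p,n in ((s,'scene'),(d,'side')):
    save(p,n+'0.png',1.5)
    print(n,'cam',ray(p,(256,192))[0].round(),p['fx'])
    for q in ['strainer','cap_face','handle','lug','tank','neck_rim','seal_top']:
        print(q,[(np.round(r['location']).tolist(),round(r['conf'],2)) for r in spot_in(q,p)][:4])
print(read_state())
E
```

```text
scene cam [1267.  255.  895.] 383.9616925185559
strainer [([377.0, 190.0], 0.96), ([206.0, 201.0], 0.84), ([300.0, 180.0], 0.74), ([230.0, 151.0], 0.62)]
cap_face [([230.0, 147.0], 0.76), ([377.0, 191.0], 0.73), ([300.0, 180.0], 0.63), ([205.0, 200.0], 0.59)]
handle [([300.0, 182.0], 0.94), ([207.0, 203.0], 0.91), ([230.0, 149.0], 0.82), ([150.0, 249.0], 0.68)]
lug [([300.0, 184.0], 0.95), ([202.0, 202.0], 0.91), ([228.0, 146.0], 0.82), ([375.0, 195.0], 0.76)]
tank [([322.0, 248.0], 0.9)]
neck_rim [([324.0, 252.0], 0.97), ([106.0, 202.0], 0.26)]
seal_top [([324.0, 250.0], 0.72), ([150.0, 250.0], 0.51)]
side cam [ 238. -668.  901.] 349.01718111571654
strainer [([285.0, 243.0], 0.86), ([199.0, 203.0], 0.76), ([198.0, 288.0], 0.68), ([168.0, 156.0], 0.58)]
cap_face [([287.0, 247.0], 0.76), ([170.0, 158.0], 0.67), ([198.0, 201.0], 0.64), ([198.0, 290.0], 0.58)]
handle [([199.0, 291.0], 0.72), ([200.0, 202.0], 0.66), ([171.0, 160.0], 0.66), ([287.0, 245.0], 0.6)]
lug [([200.0, 290.0], 0.76), ([286.0, 241.0], 0.61), ([173.0, 160.0], 0.61), ([196.0, 200.0], 0.59)]
tank [([266.0, 141.0], 0.72)]
neck_rim [([268.0, 143.0], 0.61)]
seal_top [([266.0, 138.0], 0.65)]
{'clock': 0.8, 'joints': array([ 1.26742501e+00,  2.99884825e-01,  1.52102842e+00, -7.82831902e-06,
        1.32067304e+00, -6.66227322e-02]), 'qd': array([-1.00544754e-03, -6.10897408e-04, -3.21643842e-04, -9.17624157e-04,
       -7.89918972e-05,  1.56495138e-03]), 'effort': array([ 7.50657164e-04, -5.31641829e+01, -3.52897954e+01,  7.08848680e-02,
        2.13604909e-02,  7.71172745e-05]), 'eef_pos': array([129.01144374, 534.64031716, 205.44187638]), 'eef_rot': array([3.14158680e+00, 7.99222754e-06, 2.90484601e+00]), 'wrist_force': array([-0.30603863,  0.13266833, -0.56747949]), 'moment': array([-0.03162987, -0.02588943, -0.09782811]), 'finger_force': 0.0, 'finger_gap': 93.65748980442338}
```

View pics/scene0.png

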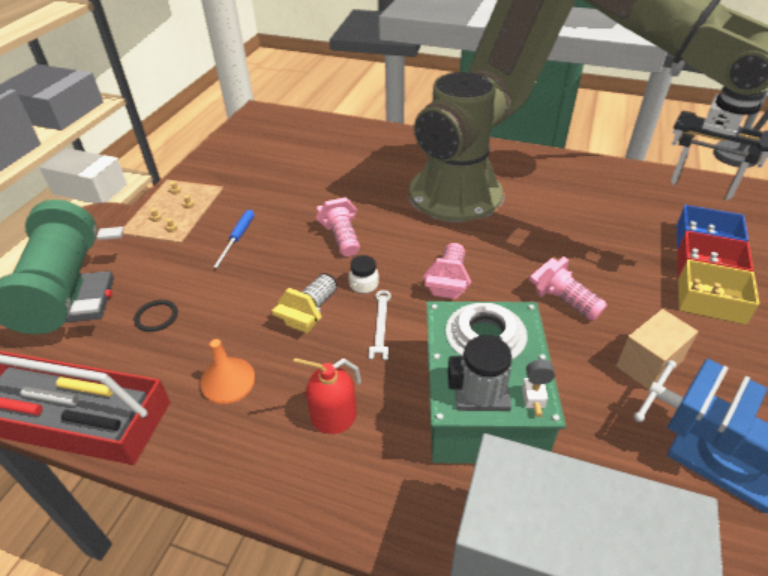

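View pics/side0.png

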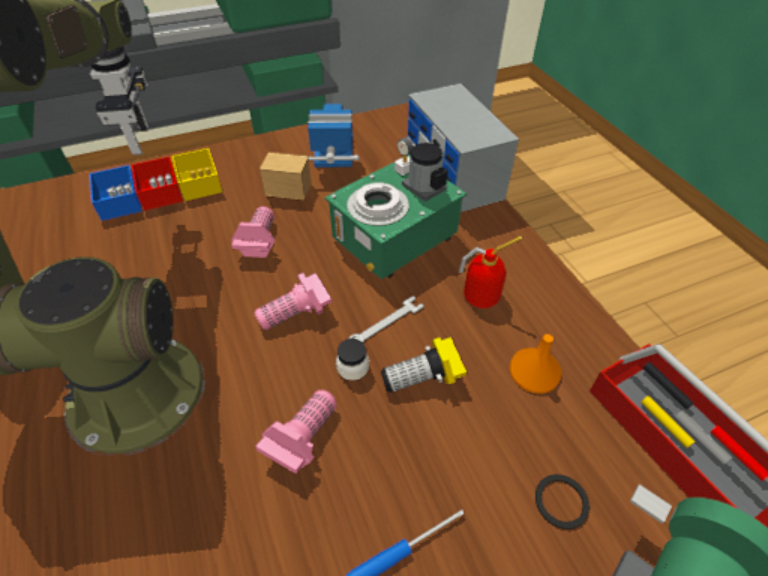

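Scene view: the yellow strainer is at (206,200) in unscaled pixels, the other three are pink, and the neck is at (324,218). Side view: strainer at (283,243), neck at (252,135). Next I fit silhouettes of the strainer and the tank in both views.

```bash
cat > fit.py <<'E'
from h import *
from scipy.optimize import differential_evolution, minimize
def cyl(r0,r1,z0,z1,n=24):
    a=np.linspace(0,2*np.pi,n,endpoint=False);c=np.c_[np.cos(a),np.sin(a)]
    return np.vstack([np.c_[c*r0,np.full(n,z0)],np.c_[c*r1,np.full(n,z1)]])
def box(x0,x1,y0,y1,z0,z1): return np.array([[x,y,z] for x in(x0,x1) for y in(y0,y1) for z in(z0,z1)],float)
h=np.radians(np.arange(30,360,60)*1.0)-np.radians(30) # corners on x axis -> flats at +-y
rc=44/np.cos(np.pi/6);hc=np.c_[np.cos(h),np.sin(h)]*rc
hexa=np.vstack([np.c_[hc,np.full(6,116)],np.c_[hc,np.full(6,128)]])
STR=[cyl(20,24,0,4),cyl(24,24,4,92),cyl(27,29.5,92,116),hexa,box(-42,42,-7,7,128,154)]
TANK=[box(-125,125,-95,95,0,135)]
def mask(p,parts,R,t):
    m=np.zeros((384,512),np.uint8)
    for P in parts:
        uv=np.array([proj(p,x) for x in P@R.T+t])
        cv2.fillConvexPoly(m,cv2.convexHull(uv.astype(np.float32)).round(1).astype(np.int32) if 0 else np.round(cv2.convexHull(uv.astype(np.float32))*16).astype(np.int32),1,shift=4)
    return m>0
def Rstr(yaw): # axis horizontal dir yaw, elev 10deg, bar level
    e=np.radians(10);z=np.array([np.cos(e)*np.cos(yaw),np.cos(e)*np.sin(yaw),np.sin(e)])
    x=np.array([-np.sin(yaw),np.cos(yaw),0]);return np.c_[x,np.cross(z,x),z]
def pose(v):
    R=Rstr(v[2]); lo=min((P@R.T)[:,2].min() for P in STR); return R,np.array([v[0],v[1],-lo])
def iou(a,b): return (a&b).sum()/max(1,(a|b).sum())
E
python3 - <<'E'
from fit import *
s=camera('scene');d=camera('side')
def pick(p,q,uv):
    T=trace(q,p); return min(T,key=lambda r:np.hypot(*(np.array(r['location'])-uv)))['pixels']
ms,md=pick(s,'strainer',(206,200)),pick(d,'strainer',(285,243))
c=tri([(s,(206,200)),(d,(285,243))]);print('c',c,ms.sum(),md.sum())
def cost(v):
    R,t=pose(v);return 2-iou(mask(s,STR,R,t),ms)-iou(mask(d,STR,R,t),md)
r=differential_evolution(cost,[(c[0]-150,c[0]+50),(c[1]-80,c[1]+120),(-1.5,1.0)],maxiter=60,popsize=12,seed=1,polish=False)
r=minimize(cost,r.x,method='Nelder-Mead',options=dict(initial_simplex=r.x+np.array([[0,0,0],[3,0,0],[0,3,0],[0,0,.05]])))
R,t=pose(r.x);print('strainer',r.x,t,R[:,2],r.fun,'cap',t+R[:,2]*116)
ov=[]
for p,m in((s,ms),(d,md)):
    im=p['image'].copy();cs,_=cv2.findContours(mask(p,STR,R,t).astype(np.uint8),0,2);im=np.ascontiguousarray(im);cv2.drawContours(im,cs,-1,(0,255,0),1)
    ov.append(im)
# neck + tank
T=[pick(s,'tank',(322,248)),pick(d,'tank',(266,141))]
N=[pick(s,'neck_rim',(324,230)),pick(d,'neck_rim',(256,141))]
print([n.sum() for n in T+N])
# tank parts: neck at (-a,0)?, motor 125 further
def tp(a,b): return [box(-125,125,-95,95,0,135),cyl(48,48,135,160)+[a,b,0],cyl(35.5,35.5,135,235)+[a+125,b,0]]
def Rz(y):return Ro.from_euler('z',y).as_matrix()
def cost2(v):
    P=tp(v[3],0);return 2-sum(iou(mask(p,P,Rz(v[2]),np.array([v[0],v[1],0])),m) for p,m in((s,T[0]),(d,T[1])))
c=tri([(s,(322,248)),(d,(266,141))]);print(c)
r=differential_evolution(cost2,[(c[0]-100,c[0]+100),(c[1]-100,c[1]+100),(-.9,.9),(-80,-40)],maxiter=50,popsize=10,seed=1,polish=False)
r=minimize(cost2,r.x,method='Nelder-Mead',options=dict(initial_simplex=r.x+np.array([[0]*4,[3,0,0,0],[0,3,0,0],[0,0,.05,0],[0,0,0,4]])))
v=r.x;print('tank',v,r.fun,'neck',np.array([v[0],v[1]])+v[3]*np.array([np.cos(v[2]),np.sin(v[2])]))
# white ring ellipse
for k,p in enumerate((s,d)):
    for P in tp(v[3],0):
        cs,_=cv2.findContours(mask(p,[P],Rz(v[2]),np.array([v[0],v[1],0])).astype(np.uint8),0,2);cv2.drawContours(ov[k],cs,-1,(255,0,0),1)
a=ov[0][120:320,130:400];b=ov[1][80:280,190:460]
cv2.imwrite('pics/ov.png',cv2.resize(np.vstack([a,b]),None,fx=1.45,fy=1.45)[:,:,::-1])
E
```

```text
c [ 532.63266105 -184.21443095   41.21707421] 880 1121
strainer [ 4.46738337e+02 -1.77845834e+02 -1.18187730e-01] [ 446.73833672 -177.84583405   23.18835252] [ 0.97793769 -0.11612141  0.17364818] 0.2033924293406255 cap [ 560.17910887 -191.31591816   43.33154113]Traceback (most recent call last):
  File "<stdin>", line 18, in <module>
  File "<stdin>", line 4, in pick
ValueError: min() iterable argument is empty
```

```bash
python3 - <<'E'
from fit import *
s=camera('scene');d=camera('side')
v=[446.7,-177.8,-.118];R,t=pose(v);ov=[]
Rz=lambda y:Ro.from_euler('z',y).as_matrix()
tp=lambda a:[box(-125,125,-95,95,0,135),cyl(48,48,135,160)+[a,0,0],cyl(35.5,35.5,135,235)+[a+125,0,0]]
M=[]
for p in (s,d):
    hsv=cv2.cvtColor(p['image'],cv2.COLOR_RGB2HSV);g=((hsv[...,0]>60)&(hsv[...,0]<88)&(hsv[...,1]>90)).astype(np.uint8)
    cxy=(330,260) if p is s else (264,150)
    n,l,st,_=cv2.connectedComponentsWithStats(g);k=max(range(1,n),key=lambda i:st[i,4]-(1e4 if abs(st[i,0]+st[i,2]/2-cxy[0])>50 or abs(st[i,1]+st[i,3]/2-cxy[1])>50 else 0))
    m=np.zeros_like(g);cv2.drawContours(m,[cv2.convexHull(np.argwhere(l==k)[:,::-1].astype(np.int32))],-1,1,-1);M.append(m>0);print(st[k])
B=[box(-125,125,-95,95,0,135)]
def cost(v): return 2-sum(iou(mask(p,B,Rz(v[2]),np.array([v[0],v[1],0])),m) for p,m in((s,M[0]),(d,M[1])))
r=differential_evolution(cost,[(450,750),(-100,250),(-.9,.9)],maxiter=50,popsize=12,seed=1,polish=False)
r=minimize(cost,r.x,method='Nelder-Mead',options=dict(initial_simplex=r.x+np.array([[0]*3,[3,0,0],[0,3,0],[0,0,.05]])))
w=r.x;print('tank',w,r.fun,'neck rough',w[:2]-62*np.array([np.cos(w[2]),np.sin(w[2])]))
for p in (s,d):
    im=np.ascontiguousarray(p['image'])
    for P,RR,tt,c in [(STR[i],R,t,(0,255,0)) for i in range(5)]+[(q,Rz(w[2]),np.array([w[0],w[1],0]),(255,0,0)) for q in tp(-62)]:
        cs,_=cv2.findContours(mask(p,[P],RR,tt).astype(np.uint8),0,2);cv2.drawContours(im,cs,-1,c,1)
    ov.append(im)
a=ov[0][140:310,150:390];b=ov[1][85:255+20,200:440]
cv2.imwrite('pics/ov.png',cv2.resize(np.hstack([cv2.resize(a,(400,283)),cv2.resize(b,(400,317))[:283]]),None,fx=1,fy=1)[:,:,::-1] if 0 else np.hstack([cv2.resize(a,(400,300)),cv2.resize(b,(400,300))])[:,:,::-1])
E
```

```text
[288 255  86  31 537]
[  355     0   157   162 15787]
tank [5.69572584e+02 2.25042328e+02 1.15635759e-01] 1.8054252757003422 neck rough [507.98664273 217.88887795]
```

View pics/ov.png

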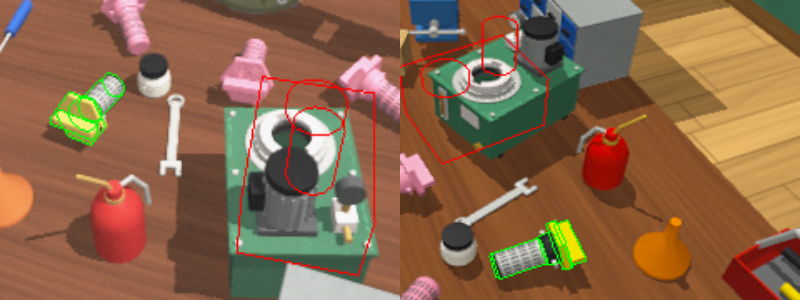

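```bash
python3 - <<'E'
from h import *
s=camera('scene');d=camera('side')
print(tri([(s,(323.5,219)),(d,(251.5,135.5))]),atz(s,(323.5,219),160),atz(d,(251.5,135.5),160))
for u in [(427,303),(540,303),(430,425),(562,425)]: print(atz(s,np.array(u)/1.5,135))
for p in (s,d):
  print([(r['location'],r['conf']) for r in spot_in('neck_rim',p)], [(r['location'],r['conf']) for r in spot_in('seal_top',p)])
E
```

```text
[584.05854013 189.35751816 139.88944639] [600.12987542 192.41093974 160.        ] [575.68465912 164.1999837  160.        ]
[549.37521506  76.15477834 135.        ]
[484.94891941 272.22727699 135.        ]
[794.94864366 151.41561015 135.        ]
[732.12401096 339.809967   135.        ]
[([327.6, 253.4], 0.89), ([157.9, 150.9], 0.21)] [([322.5, 251.3], 0.6)]
[([268.1, 142.0], 0.74)] [([263.6, 138.4], 0.91)]
```

```bash
cat >> h.py <<'E'
import json
def cur():
    s=read_state(); return Ro.from_euler('xyz',s['eef_rot']).as_matrix(),np.array(s['eef_pos']),s
def log(s):
    open('log.jsonl','a').write(json.dumps([list(map(float,s['joints'])),list(map(float,s['eef_pos'])),list(map(float,s['eef_rot']))])+'\n')
def go(Rt,pt):
    R,p,s=cur();log(s)
    d=R.T@(np.array(pt)-p)/100; w=Ro.from_matrix(R.T@Rt).as_rotvec()/2
    print('t',round(s['clock'],2),'d',d.round(3),'w',w.round(3),'rows>=',int(np.ceil(max(np.linalg.norm(d)*2,np.linalg.norm(w)*2/.15))))
    return d,w
def fr(z,y):
    z=np.array(z,float);z/=np.linalg.norm(z);y=np.array(y,float);y-=z*(y@z);y/=np.linalg.norm(y);return np.c_[np.cross(y,z),y,z]
E
cat > g.py <<'E'
from fit import *
RS,tS=pose([446.7,-177.8,-.118])
def grasp(th,zs,back=0,sgn=-1):
    a=RS[:,2];up=RS[:,1] if RS[2,1]>0 else -RS[:,1]
    z=-up*np.cos(th)-a*np.sin(th); y=np.array([-np.sin(-.118),np.cos(-.118),0])*sgn
    return fr(z,y),tS+a*zs+z*(19-back)
E
python3 - <<'E'
from g import *
R,p,s=cur();print(R.round(3),s['joints'])
for sg in(-1,1):
    Rt,pt=grasp(np.radians(25),65,110,sg);print(Rt.round(3),pt.round(1));go(Rt,pt)
E
```

```text
[[-0.972  0.235 -0.   ]
 [ 0.235  0.972  0.   ]
 [ 0.     0.    -1.   ]] [ 1.26741092e+00  2.99889569e-01  1.52100194e+00  4.07112796e-05
  1.32069630e+00 -6.65952932e-02]
[[ 0.959 -0.118 -0.257]
 [-0.114 -0.993  0.03 ]
 [-0.259  0.    -0.966]] [ 533.7 -188.1  122.4]
t 1.55 d [-5.629 -6.077  0.83 ] w [ 0.197 -0.012  1.499] rows>= 21
[[-0.959  0.118 -0.257]
 [ 0.114  0.993  0.03 ]
 [ 0.259 -0.    -0.966]] [ 533.7 -188.1  122.4]
t 1.55 d [-5.629 -6.077  0.83 ] w [ 0.008  0.131 -0.059] rows>= 17
```

```bash
python3 - <<'E'
import numpy as np
from scipy.spatial.transform import Rotation as Ro
from h import fr
e=np.radians(25)
for s in (1.9,2.3):
  for sg in (1,-1):
    for rel in (-100,-70,-40,-10,10,40,70,100):
        r=np.radians(rel);z=[np.cos(e)*np.cos(r),np.cos(e)*np.sin(r),-np.sin(e)];y=sg*np.array([-np.sin(r),np.cos(r),0])
        M=Ro.from_euler('y',s).as_matrix().T@fr(z,y)
        a=Ro.from_matrix(M).as_euler('ZYZ')  # j4,j5,j6+pi/2
        j4,j5,j6=a[0],a[1],(a[2]-np.pi/2+np.pi)%(2*np.pi)-np.pi
        print(s,sg,rel,'j4 %.2f j5 %.2f j6 %.2f'%(j4,j5,j6))
E
```

```text
1.9 1 -100 j4 -1.10 j5 1.58 j6 0.37
1.9 1 -70 j4 -1.23 j5 1.13 j6 0.17
1.9 1 -40 j4 -1.28 j5 0.65 j6 -0.02
1.9 1 -10 j4 -0.95 j5 0.19 j6 -0.55
1.9 1 10 j4 0.95 j5 0.19 j6 -2.59
1.9 1 40 j4 1.28 j5 0.65 j6 -3.12
1.9 1 70 j4 1.23 j5 1.13 j6 2.97
1.9 1 100 j4 1.10 j5 1.58 j6 2.77
1.9 -1 -100 j4 -1.10 j5 1.58 j6 -2.77
1.9 -1 -70 j4 -1.23 j5 1.13 j6 -2.97
1.9 -1 -40 j4 -1.28 j5 0.65 j6 3.12
1.9 -1 -10 j4 -0.95 j5 0.19 j6 2.59
1.9 -1 10 j4 0.95 j5 0.19 j6 0.55
1.9 -1 40 j4 1.28 j5 0.65 j6 0.02
1.9 -1 70 j4 1.23 j5 1.13 j6 -0.17
1.9 -1 100 j4 1.10 j5 1.58 j6 -0.37
2.3 1 -100 j4 -1.13 j5 1.41 j6 0.73
2.3 1 -70 j4 -1.44 j5 1.03 j6 0.62
2.3 1 -40 j4 -1.82 j5 0.64 j6 0.65
2.3 1 -10 j4 -2.63 j5 0.33 j6 1.16
2.3 1 10 j4 2.63 j5 0.33 j6 1.99
2.3 1 40 j4 1.82 j5 0.64 j6 2.49
2.3 1 70 j4 1.44 j5 1.03 j6 2.53
2.3 1 100 j4 1.13 j5 1.41 j6 2.41
2.3 -1 -100 j4 -1.13 j5 1.41 j6 -2.41
2.3 -1 -70 j4 -1.44 j5 1.03 j6 -2.53
2.3 -1 -40 j4 -1.82 j5 0.64 j6 -2.49
2.3 -1 -10 j4 -2.63 j5 0.33 j6 -1.99
2.3 -1 10 j4 2.63 j5 0.33 j6 -1.16
2.3 -1 40 j4 1.82 j5 0.64 j6 -0.65
2.3 -1 70 j4 1.44 j5 1.03 j6 -0.62
2.3 -1 100 j4 1.13 j5 1.41 j6 -0.73
```

Emit:
servo_tool([
  {"dx":-0.3,"dy":-0.33,"wy":0.05,"fingers":-1},
  {"dx":-0.6,"dy":-0.66,"wy":0.05,"fingers":-1},
  {"dx":-0.9,"dy":-1.0,"wy":0.05,"fingers":-1},
])

```text
schema error: expected keys wx, wy, wz, dx, dy, dz, fingers
```

```bash
cat > kin.py <<'E'
from h import *
from scipy.optimize import least_squares
def wristR(j,s4=1): return (Ro.from_euler('z',j[0])*Ro.from_euler('y',j[1]+j[2])*Ro.from_euler('z',s4*j[3])*Ro.from_euler('y',j[4])*Ro.from_euler('z',j[5]+np.pi/2)).as_matrix()
E
python3 - <<'E'
from kin import *
R,p,s=cur();log(s);print(s['joints'].round(4),p,s['clock'])
for k in(1,-1):print(k,np.linalg.norm(wristR(s['joints'],k)-R))
E
```

```text
[ 1.2674  0.2999  1.521   0.      1.3207 -0.0666] [129.00825691 534.64686055 205.45048522] 1.55
1 3.457487128631007e-16
-1 0.0001151488875688468
```

```bash
cat >> h.py <<'E'
def seq(Rt,pt,n,lim=1.0,start=None,piv=None):
    """split a move into n calls, print rounded numbers"""
    R,p=(cur()[:2]) if start is None else start
    log(read_state())
    w=Ro.from_matrix(R.T@Rt).as_rotvec();R0,p0=R,p
    for i in range(1,n+1):
        Rg=R0@Ro.from_rotvec(w*i/n).as_matrix()
        pg=p0+(np.array(pt)-p0)*i/n if piv is None else piv(i/n,Rg)
        d=(R.T@(pg-p)/100).round(3);q=(Ro.from_matrix(R.T@Rg).as_rotvec()/2).round(3)
        print(i,'d',*d,'w',*q,'rows %.1f'%max(np.linalg.norm(d)*2,np.linalg.norm(q)*2/.15),'OVER' if abs(d).max()>1 else '')
        p=p+R@d*100;R=R@Ro.from_rotvec(q*2).as_matrix()
    return R,p
E
python3 - <<'E'
from g import *
Rt,pt=grasp(np.radians(25),65,110,-1)
R,p,s=cur()
Rm=R@Ro.from_rotvec([0,0,3.0]).as_matrix()
st=seq(Rm,np.array([pt[0],pt[1],205]),8)
seq(Rt,pt,1,start=st)
E
```

```text
1 d -0.704 -0.76 0.001 w -0.0 0.0 0.188 rows 2.5 
2 d -0.933 -0.448 0.0 w 0.0 0.0 0.187 rows 2.5 
3 d -1.032 -0.076 0.001 w -0.0 0.0 0.188 rows 2.5 OVER
4 d -0.989 0.308 0.0 w 0.0 0.0 0.187 rows 2.5 
5 d -0.807 0.649 0.001 w 0.0 -0.0 0.188 rows 2.5 
6 d -0.513 0.899 0.0 w 0.0 -0.0 0.187 rows 2.5 
7 d -0.149 1.025 0.001 w 0.0 -0.0 0.188 rows 2.5 OVER
8 d 0.237 1.008 0.0 w -0.0 -0.0 0.187 rows 2.5 OVER
1 d 0.0 -0.0 0.826 w 0.001 -0.131 0.011 rows 1.8
```

Emit:
servo_tool([
  {"dx":-0.704,"dy":-0.76,"dz":0,"wx":0,"wy":0,"wz":0.188,"fingers":-1},
  {"dx":-0.704,"dy":-0.76,"dz":0,"wx":0,"wy":0,"wz":0.188,"fingers":-1},
  {"dx":-0.704,"dy":-0.76,"dz":0,"wx":0,"wy":0,"wz":0.188,"fingers":-1},
])

```text
clock: 1.85
eef_pos: [181.2, 441.2, 205.6]
eef_rot: [-3.141, 0.001, 2.521]
wrist_force: [0.6, -0.1, -0.4]
finger_gap: 94.0
finger_force: 0.0
```

Emit:
servo_tool([
  {"dx":-0.933,"dy":-0.448,"dz":0,"wx":0,"wy":0,"wz":0.188,"fingers":-1},
  {"dx":-0.933,"dy":-0.448,"dz":0,"wx":0,"wy":0,"wz":0.188,"fingers":-1},
  {"dx":-0.933,"dy":-0.448,"dz":0,"wx":0,"wy":0,"wz":0.188,"fingers":-1},
])

```text
clock: 2.15
eef_pos: [231.8, 350.8, 205.6]
eef_rot: [3.141, 0.0, 2.144]
wrist_force: [0.2, -0.1, 0.9]
finger_gap: 93.8
finger_force: 0.0
```

Emit:
servo_tool([
  {"dx":-1.0,"dy":-0.076,"dz":0,"wx":0,"wy":0,"wz":0.188,"fingers":-1},
  {"dx":-1.0,"dy":-0.076,"dz":0,"wx":0,"wy":0,"wz":0.188,"fingers":-1},
  {"dx":-1.0,"dy":-0.076,"dz":0,"wx":0,"wy":0,"wz":0.188,"fingers":-1},
])

```text
clock: 2.45
eef_pos: [280.8, 262.7, 205.7]
eef_rot: [3.141, 0.0, 1.766]
wrist_force: [0.0, 0.5, -0.3]
finger_gap: 93.8
finger_force: 0.0
```

Emit:
servo_tool([
  {"dx":-0.989,"dy":0.308,"dz":0,"wx":0,"wy":0,"wz":0.188,"fingers":-1},
  {"dx":-0.989,"dy":0.308,"dz":0,"wx":0,"wy":0,"wz":0.188,"fingers":-1},
  {"dx":-0.989,"dy":0.308,"dz":0,"wx":0,"wy":0,"wz":0.188,"fingers":-1},
])

```text
clock: 2.75
eef_pos: [331.0, 172.1, 205.6]
eef_rot: [3.141, 0.0, 1.39]
wrist_force: [0.3, 1.5, -0.6]
finger_gap: 93.9
finger_force: 0.0
```

Emit:
servo_tool([
  {"dx":-0.807,"dy":0.649,"dz":0,"wx":0,"wy":0,"wz":0.188,"fingers":-1},
  {"dx":-0.807,"dy":0.649,"dz":0,"wx":0,"wy":0,"wz":0.188,"fingers":-1},
  {"dx":-0.807,"dy":0.649,"dz":0,"wx":0,"wy":0,"wz":0.188,"fingers":-1},
])

```text
clock: 3.05
eef_pos: [381.1, 81.4, 205.5]
eef_rot: [3.141, 0.0, 1.014]
wrist_force: [0.2, 1.0, 0.5]
finger_gap: 94.1
finger_force: 0.0
```

Emit:
servo_tool([
  {"dx":-0.513,"dy":0.899,"dz":0,"wx":0,"wy":0,"wz":0.188,"fingers":-1},
  {"dx":-0.513,"dy":0.899,"dz":0,"wx":0,"wy":0,"wz":0.188,"fingers":-1},
  {"dx":-0.513,"dy":0.899,"dz":0,"wx":0,"wy":0,"wz":0.188,"fingers":-1},
])

```text
clock: 3.35
eef_pos: [431.1, -9.0, 205.3]
eef_rot: [3.141, 0.0, 0.639]
wrist_force: [0.0, 1.5, -0.5]
finger_gap: 93.6
finger_force: 0.0
```

```bash
python3 - <<'E'
from g import *
R,p,s=cur();print(p,s['joints'].round(3))
Rt,pt=grasp(np.radians(25),65,110,-1)
seq(Rt,pt,2)
seq(Rt,pt,3)
E
```

```text
[431.14035596  -8.99803311 205.32335695] [-1.050e-01  3.100e-02  1.834e+00 -1.000e-03  1.276e+00  8.260e-01]
1 d -0.123 1.024 0.415 w 0.025 -0.062 0.188 rows 2.7 OVER
2 d 0.313 1.008 0.352 w 0.025 -0.063 0.188 rows 2.7 OVER
1 d -0.082 0.683 0.277 w 0.017 -0.042 0.125 rows 1.8 
2 d 0.113 0.688 0.252 w 0.016 -0.041 0.126 rows 1.8 
3 d 0.301 0.643 0.214 w 0.017 -0.042 0.125 rows 1.8
```

Emit:
servo_tool([
  {"dx":-0.082,"dy":0.683,"dz":0.277,"wx":0.017,"wy":-0.042,"wz":0.125,"fingers":-1},
  {"dx":-0.082,"dy":0.683,"dz":0.277,"wx":0.017,"wy":-0.042,"wz":0.125,"fingers":-1},
])

```text
clock: 3.55
eef_pos: [465.1, -66.8, 177.0]
eef_rot: [-3.119, 0.089, 0.393]
wrist_force: [0.2, 0.2, 0.1]
finger_gap: 94.1
finger_force: 0.0
```

Emit:
servo_tool([
  {"dx":0.113,"dy":0.688,"dz":0.252,"wx":0.016,"wy":-0.041,"wz":0.126,"fingers":-1},
  {"dx":0.113,"dy":0.688,"dz":0.252,"wx":0.016,"wy":-0.041,"wz":0.126,"fingers":-1},
])

```text
clock: 3.75
eef_pos: [499.8, -126.3, 148.5]
eef_rot: [-3.12, 0.178, 0.141]
wrist_force: [0.0, 0.2, 0.3]
finger_gap: 93.9
finger_force: 0.0
```

Emit:
servo_tool([
  {"dx":0.301,"dy":0.643,"dz":0.214,"wx":0.017,"wy":-0.042,"wz":0.125,"fingers":-1},
  {"dx":0.301,"dy":0.643,"dz":0.214,"wx":0.017,"wy":-0.042,"wz":0.125,"fingers":-1},
  {"dx":0.301,"dy":0.643,"dz":0.214,"wx":0.017,"wy":-0.042,"wz":0.125,"fingers":-1},
  {"dx":0.301,"dy":0.643,"dz":0.214,"wx":0.017,"wy":-0.042,"wz":0.125,"fingers":-1},
])

```text
clock: 4.15
eef_pos: [533.8, -183.5, 121.7]
eef_rot: [-3.14, 0.264, -0.107]
wrist_force: [-0.4, -0.7, -0.7]
finger_gap: 93.7
finger_force: 0.0
```

```bash
python3 - <<'E'
from g import *
R,p,s=cur();print(p,s['joints'].round(3))
Rt,pt=grasp(np.radians(25),65,0,-1);print(pt)
seq(Rt,pt,2)
w=camera('wrist');im=np.ascontiguousarray(w['image'])
for P in STR:
    uv=np.array([proj(w,x) for x in P@RS.T+tS]);cv2.polylines(im,[cv2.convexHull(uv.astype(np.float32)).astype(np.int32)],True,(0,255,0),1)
cv2.imwrite('pics/w1.png',im[:,:,::-1])
E
```

```text
[ 533.76265594 -183.45648644  121.74518263] [-0.365  0.567  1.364 -0.066  1.467  1.328]
[ 505.38400026 -184.75703195   16.12289337]
1 d 0.002 0.022 0.546 w 0.0 0.0 0.003 rows 1.1 
2 d 0.002 0.022 0.547 w 0.001 0.001 0.002 rows 1.1
```

View pics/w1.png

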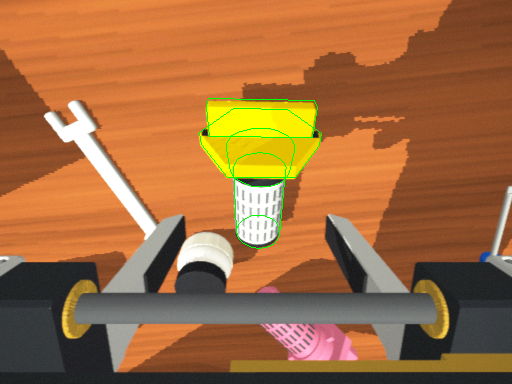

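The wrist view confirms the strainer fit: the outlines coincide at (257,170). The jar stands near one finger, at about (205,260), so I check the clearance there.

```bash
python3 - <<'E'
from g import *
s=camera('scene');d=camera('side')
J=[spot_in('grease_jar',p)[0]['location'] for p in(s,d)];print(J,tri([(s,J[0]),(d,J[1])]))
Rt,pt=grasp(np.radians(25),65,0,-1)
print('grasp',pt-Rt[:,2]*19,'y',Rt[:,1],'x',Rt[:,0])
E
```

```text
[[242.3, 181.1], [235.0, 240.1]] [ 404.84310689 -111.4245886    29.76107494]
grasp [ 510.26736576 -185.33595857   34.47548407] y [-1.17726352e-01 -9.93046074e-01  6.70245683e-18] x [ 0.95920885 -0.11371492 -0.25881905]
```

Emit:
servo_tool([
  {"dx":0.002,"dy":0.022,"dz":0.4,"wx":0,"wy":0,"wz":0.003,"fingers":-1},
  {"dx":0.002,"dy":0.03,"dz":0.75,"wx":0,"wy":0,"wz":0.003,"fingers":-1},
  {"dx":0.003,"dy":0.044,"dz":0.95,"wx":0,"wy":0,"wz":0.005,"fingers":-1},
])

```text
clock: 4.7
eef_pos: [507.8, -184.2, 28.8]
eef_rot: [3.14, 0.265, -0.117]
wrist_force: [1.0, 0.3, -0.6]
finger_gap: 93.9
finger_force: 0.0
```

Emit:
servo_tool([
  {"dx":0,"dy":0,"dz":0.14,"wx":0,"wy":0,"wz":0,"fingers":-1},
  {"dx":0,"dy":0,"dz":0.14,"wx":0,"wy":0,"wz":0,"fingers":-1},
  {"dx":0,"dy":0,"dz":0.14,"wx":0,"wy":0,"wz":0,"fingers":0.1},
], newtons=45)

```text
clock: 5.0
eef_pos: [506.3, -184.7, 18.1]
eef_rot: [3.139, 0.261, -0.118]
wrist_force: [0.4, -0.5, -0.1]
finger_gap: 88.8
finger_force: 0.0
```

Emit:
servo_tool([
  {"dx":0,"dy":0,"dz":0,"wx":0,"wy":0,"wz":0,"fingers":0.6},
  {"dx":0,"dy":0,"dz":0,"wx":0,"wy":0,"wz":0,"fingers":1},
  {"dx":0,"dy":0,"dz":0,"wx":0,"wy":0,"wz":0,"fingers":1},
  {"dx":0,"dy":0,"dz":0,"wx":0,"wy":0,"wz":0,"fingers":1},
  {"dx":0,"dy":0,"dz":0,"wx":0,"wy":0,"wz":0,"fingers":1},
  {"dx":0,"dy":0,"dz":0,"wx":0,"wy":0,"wz":0,"fingers":1},
], newtons=45)

```text
clock: 5.6
eef_pos: [505.7, -184.6, 17.1]
eef_rot: [3.14, 0.263, -0.118]
wrist_force: [0.3, 0.5, 1.6]
finger_gap: 47.4
finger_force: 45.0
```

```bash
python3 - <<'E'
from g import *
from kin import *
R,p,s=cur();log(s);print(p,s)
D=[json.loads(l) for l in open('log.jsonl')]
# params: a1,d1,L2,L3,b,L6,lat
def f(j,v):
    a1,d1,L2,L3,b,L6,lat=v
    q=Ro.from_euler('z',j[0]).apply([a1,lat,d1])
    q=q+(Ro.from_euler('z',j[0])*Ro.from_euler('y',j[1])).apply([0,0,L2])
    q=q+(Ro.from_euler('z',j[0])*Ro.from_euler('y',j[1]+j[2])).apply([b,0,L3])
    return q+wristR(j)[:,2]*L6
J=[d[0] for d in D];P=np.array([d[1] for d in D])
r=least_squares(lambda v:np.concatenate([f(j,v)-p for j,p in zip(J,P)]),[0,300,400,400,0,250,30],x_scale=100)
print(r.x,abs(r.fun).max())
json.dump(list(r.x),open('kin.json','w'))
E
```

```text
[ 505.65736164 -184.60294653   17.13960072] {'clock': 5.6, 'joints': array([-0.38287492,  0.64605226,  1.51036172, -0.0740316 ,  1.23950225,
        1.33861063]), 'qd': array([ 1.19427664e-03,  2.37915948e-04,  1.20924855e-03, -5.57440823e-04,
       -2.77539653e-04,  2.81569393e-05]), 'effort': array([-5.62410336e-01, -6.41811848e+01, -2.83494455e+01, -3.60198375e-01,
        3.96195687e-01, -4.22584091e-02]), 'eef_pos': array([ 505.65736164, -184.60294653,   17.13960072]), 'eef_rot': array([ 3.13960212,  0.26275882, -0.11790977]), 'wrist_force': array([0.33439616, 0.50940657, 1.58181107]), 'moment': array([ 0.16302774,  0.12332749, -0.11523536]), 'finger_force': 45.00002145767212, 'finger_gap': 47.36822811252046}
[-9.51471966e-11  2.21200000e+02  4.24200000e+02  4.47500000e+02
  4.09000000e+01  2.70635000e+02  3.66000000e+01] 2.7057467377744615e-10
```

```bash
cat >> kin.py <<'E'
LO=np.array([-3.03,-.79,.23,-1.04,0,-2.55]);HI=np.array([3.03,2.21,2.52,4.18,3.07,2.55])
V=json.load(open('kin.json'))
def fk(j):
    a1,d1,L2,L3,b,L6,lat=V;z=Ro.from_euler('z',j[0])
    q=z.apply([a1,lat,d1])+(z*Ro.from_euler('y',j[1])).apply([0,0,L2])+(z*Ro.from_euler('y',j[1]+j[2])).apply([b,0,L3])
    R=wristR(j);return R,q+R[:,2]*L6
def ik(R,p,j0):
    def e(j):
        Rj,pj=fk(j);return np.concatenate([(pj-p)/100,Ro.from_matrix(R.T@Rj).as_rotvec()])
    r=least_squares(e,np.clip(j0,LO+1e-3,HI-1e-3),bounds=(LO,HI));return r.x,np.linalg.norm(r.fun)
E
python3 - <<'E'
from g import *
from kin import *
s=camera('scene');d=camera('side')
for n,a,z in [('pink1cap',(335,212),40),('pink1foot',(347,245),25),('scr_handle',(248,213),10),('scr_tip',(215,268),5),('wr a',(382,297),5),('wr b',(378,355),5),('funnel',(228,380),20),('ring',(156,316),3),('pink2cap',(447,280),40),('pink2foot',(455,255),25)]:
    print(n,atz(s,np.array(a)/1.5,z).round())
R0,p0,st=cur()
# strainer in tool
Rrel=R0.T@RS; prel=R0.T@(tS-p0); print('prel',prel)
def tool(foot,elev,az):
    z=np.array([np.cos(elev)*np.cos(az),np.cos(elev)*np.sin(az),np.sin(elev)])
    x=np.array([-np.sin(az),np.cos(az),0]);Rs=np.c_[x,np.cross(z,x),z]
    R=Rs@Rrel.T;return R,np.array(foot)-R@prel
for tgt in [(480,-230),(500,-260),(520,-230)]:
  for az in(.3,.6,.9):
    j=np.array(st['joints']);ok=[]
    for k in np.linspace(0,1,25):
        a=min(1,k*4);b=np.clip((k-.2)/.6,0,1);c=max(0,k-.8)*5
        foot=np.array([446.7+(tgt[0]-446.7)*b,-177.8+(tgt[1]+177.8)*b,23+90*a-c*113+ (0)])
        R,p=tool(foot,np.radians(10+80*b),-.118+(az+.118)*b);jn,e=ik(R,p,j);ok.append((e,abs(jn-j).max()));j=jn
    print(tgt,az,j.round(2),'maxerr %.4f at %d step %.2f'%(max(o[0] for o in ok),np.argmax([o[0] for o in ok]),max(o[1] for o in ok)))
E
```

```text
pink1cap [ 230. -248.   40.]
pink1foot [ 322. -180.   25.]
scr_handle [ 266. -476.   10.]
scr_tip [ 471. -449.    5.]
wr a [440. -52.   5.]
wr b [594.  -7.   5.]
funnel [ 750. -249.   20.]
ring [ 641. -490.    3.]
pink2cap [380.  76.  40.]
pink2foot [278.  69.  25.]
prel [-58.89027213   0.12672599   9.56010186]
(480, -230) 0.3 [-0.94  0.54  2.11  1.64  1.03 -1.02] maxerr 0.0000 at 1 step 0.23
(480, -230) 0.6 [-0.97  0.62  1.93  1.32  1.21 -0.94] maxerr 0.0000 at 1 step 0.21
(480, -230) 0.9 [-0.95  0.71  1.74  1.08  1.4  -0.9 ] maxerr 0.0000 at 1 step 0.22
(500, -260) 0.3 [-0.95  0.58  2.02  1.61  1.03 -0.96] maxerr 0.0000 at 1 step 0.22
(500, -260) 0.6 [-0.97  0.66  1.84  1.3   1.22 -0.88] maxerr 0.0000 at 1 step 0.21
(500, -260) 0.9 [-0.95  0.76  1.64  1.08  1.43 -0.85] maxerr 0.0000 at 1 step 0.21
(520, -230) 0.3 [-0.87  0.57  2.04  1.68  0.99 -0.98] maxerr 0.0000 at 1 step 0.23
(520, -230) 0.6 [-0.9   0.65  1.86  1.36  1.18 -0.89] maxerr 0.0000 at 1 step 0.21
(520, -230) 0.9 [-0.89  0.74  1.67  1.12  1.38 -0.85] maxerr 0.0000 at 1 step 0.21
```

```bash
cat > tip.py <<'E'
from g import *
from kin import *
R0=Ro.from_euler('xyz',[3.13960212,0.26275882,-0.11790977]).as_matrix();p0=np.array([505.657,-184.603,17.14])
Rrel=R0.T@RS; prel=R0.T@(tS-p0)
def tool(foot,elev,az):
    z=np.array([np.cos(elev)*np.cos(az),np.cos(elev)*np.sin(az),np.sin(elev)])
    x=np.array([-np.sin(az),np.cos(az),0]);Rs=np.c_[x,np.cross(z,x),z]
    R=Rs@Rrel.T;return R,np.array(foot)-R@prel
def emit(wps,start=None):
    R,p=cur()[:2] if start is None else start
    for i,(Rg,pg) in enumerate(wps):
        d=(R.T@(pg-p)/100).round(3);q=(Ro.from_matrix(R.T@Rg).as_rotvec()/2).round(3)
        print(i,'d',*d,'w',*q,'rows %.1f'%max(np.linalg.norm(d)*2,np.linalg.norm(q)*2/.15),'OVER' if abs(d).max()>1 else '')
        p=p+R@d*100;R=R@Ro.from_rotvec(q*2).as_matrix()
E
python3 - <<'E'
from tip import *
w=[tool([446.7,-177.8,23.2+80],np.radians(10),-.118)]
for k in(.25,.5,.75,1): w.append(tool([446.7+73.3*k,-177.8-52.2*k,103+(20-103)*max(0,(k-.5)*2)],np.radians(10+80*k),-.118+.718*k))
emit(w)
E
```

```text
0 d -0.208 0.001 -0.773 w 0.0 -0.0 -0.0 rows 1.6 
1 d 0.114 0.005 -0.242 w -0.008 0.174 -0.09 rows 2.6 
2 d 0.097 0.054 -0.182 w 0.023 0.174 -0.086 rows 2.6 
3 d -0.115 0.108 0.241 w 0.052 0.175 -0.074 rows 2.6 
4 d -0.283 0.165 0.177 w 0.074 0.174 -0.051 rows 2.6
```

Emit:
servo_tool([
  {"dx":-0.05,"dy":0,"dz":-0.19,"wx":0,"wy":0,"wz":0,"fingers":1},
  {"dx":-0.12,"dy":0,"dz":-0.45,"wx":0,"wy":0,"wz":0,"fingers":1},
  {"dx":-0.208,"dy":0,"dz":-0.773,"wx":0,"wy":0,"wz":0,"fingers":1},
  {"dx":-0.208,"dy":0,"dz":-0.773,"wx":0,"wy":0,"wz":0,"fingers":1},
], newtons=60)

```text
clock: 6.1
eef_pos: [507.2, -185.2, 100.5]
eef_rot: [3.138, 0.257, -0.118]
wrist_force: [0.6, -0.4, -4.7]
finger_gap: 47.1
finger_force: 60.0
```

Emit:
servo_tool([
  {"dx":0.03,"dy":0,"dz":-0.06,"wx":-0.002,"wy":0.044,"wz":-0.022,"fingers":1},
  {"dx":0.057,"dy":0.002,"dz":-0.121,"wx":-0.004,"wy":0.087,"wz":-0.045,"fingers":1},
  {"dx":0.085,"dy":0.004,"dz":-0.18,"wx":-0.006,"wy":0.13,"wz":-0.067,"fingers":1},
  {"dx":0.114,"dy":0.005,"dz":-0.242,"wx":-0.008,"wy":0.174,"wz":-0.09,"fingers":1},
])

```text
clock: 6.5
eef_pos: [522.3, -186.8, 116.1]
eef_rot: [3.14, -0.087, 0.064]
wrist_force: [-0.5, 0.3, -3.9]
finger_gap: 47.0
finger_force: 60.0
```

Emit:
servo_tool([
  {"dx":0.03,"dy":0.018,"dz":-0.06,"wx":0.008,"wy":0.058,"wz":-0.029,"fingers":1},
  {"dx":0.065,"dy":0.036,"dz":-0.121,"wx":0.015,"wy":0.116,"wz":-0.057,"fingers":1},
  {"dx":0.097,"dy":0.054,"dz":-0.182,"wx":0.023,"wy":0.174,"wz":-0.086,"fingers":1},
])

```text
clock: 6.8
eef_pos: [530.6, -191.8, 135.4]
eef_rot: [3.138, -0.437, 0.242]
wrist_force: [0.4, 0.7, -3.8]
finger_gap: 46.8
finger_force: 60.0
```

Emit:
servo_tool([
  {"dx":-0.038,"dy":0.036,"dz":0.08,"wx":0.017,"wy":0.058,"wz":-0.025,"fingers":1},
  {"dx":-0.077,"dy":0.072,"dz":0.16,"wx":0.035,"wy":0.117,"wz":-0.049,"fingers":1},
  {"dx":-0.115,"dy":0.108,"dz":0.241,"wx":0.052,"wy":0.175,"wz":-0.074,"fingers":1},
])

```text
clock: 7.1
eef_pos: [531.9, -199.0, 111.4]
eef_rot: [-3.124, -0.701, 0.373]
wrist_force: [0.2, 0.4, -4.5]
finger_gap: 47.0
finger_force: 60.0
```

Emit:
servo_tool([
  {"dx":-0.094,"dy":0.055,"dz":0.059,"wx":0.025,"wy":0.058,"wz":-0.017,"fingers":1},
  {"dx":-0.189,"dy":0.11,"dz":0.118,"wx":0.049,"wy":0.116,"wz":-0.034,"fingers":1},
  {"dx":-0.283,"dy":0.165,"dz":0.177,"wx":0.074,"wy":0.174,"wz":-0.051,"fingers":1},
  {"dx":-0.283,"dy":0.165,"dz":0.177,"wx":0.074,"wy":0.174,"wz":-0.051,"fingers":1},
  {"dx":-0.283,"dy":0.165,"dz":0.177,"wx":0.074,"wy":0.174,"wz":-0.051,"fingers":1},
])

```text
clock: 7.6
eef_pos: [528.5, -217.7, 79.1]
eef_rot: [-3.073, -1.046, 0.501]
wrist_force: [0.7, -0.2, -3.7]
finger_gap: 47.1
finger_force: 60.0
```

```bash
python3 - <<'E'
from tip import *
R,p,s=cur();print(p,s['joints'].round(2),s['finger_gap'],s['finger_force'])
Rs=R@Rrel;f=p+R@prel;print('nominal foot',f,'axis',Rs[:,2])
sc=camera('scene');d=camera('side')
M=[]
ov=[]
for q in(sc,d):
    T=trace('strainer',q);uv=proj(q,f+Rs[:,2]*90)
    b=min(T,key=lambda r:np.hypot(*(np.array(r['location'])-uv)));print(uv,b['location'],b['conf'],b['pixels'].sum(),'iou',iou(mask(q,STR,Rs,f),b['pixels']))
    im=np.ascontiguousarray(q['image']);
    for P in STR:
        cs,_=cv2.findContours(mask(q,[P],Rs,f).astype(np.uint8),0,2);cv2.drawContours(im,cs,-1,(0,255,0),1)
    u,v=uv.astype(int);ov.append(cv2.resize(im[v-70:v+70,u-70:u+70],(400,400),interpolation=cv2.INTER_NEAREST))
cv2.imwrite('pics/tip.png',np.hstack(ov)[:,:,::-1])
E
```

```text
[ 528.50376558 -217.67787981   79.11128974] [-0.88  0.55  1.89  1.29  1.11 -0.74] 47.05848339308603 59.9971729516983
nominal foot [ 509.6560831  -227.42673205   23.35722288] axis [0.09167442 0.01600486 0.99566041]
[191.58012906 177.72008557] [192.3, 178.5] 0.57 939 iou 0.8958130477117819
[287.14857943 241.46613858] [287.2, 232.0] 0.89 950 iou 0.7462568951930654
```

View pics/tip.png

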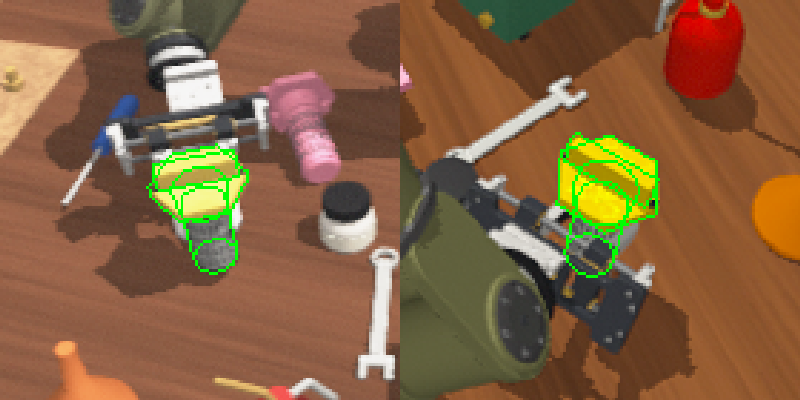

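The strainer sits in the grip just as computed, with both overlays matching. The tilt isn't finished: it's 5° short.

```bash
python3 - <<'E'
from tip import *
emit([tool([515,-229,12],np.pi/2,.6),tool([515,-229,1],np.pi/2,.6)])
print(tool([515,-229,0],np.pi/2,.6))
E
```

```text
0 d -0.122 0.017 0.042 w 0.009 0.042 -0.021 rows 0.6 
1 d -0.099 0.0 0.046 w -0.0 -0.0 -0.0 rows 0.2 
(array([[ 0.34947021,  0.56316599,  0.74880882],
       [ 0.239191  , -0.82634327,  0.50984749],
       [ 0.90590189,  0.00093182, -0.42348659]]), array([ 528.31719213, -219.66494617,   57.39599629]))
```

Emit:
servo_tool([
  {"dx":-0.06,"dy":0.01,"dz":0.02,"wx":0.005,"wy":0.021,"wz":-0.01,"fingers":1},
  {"dx":-0.122,"dy":0.017,"dz":0.042,"wx":0.009,"wy":0.042,"wz":-0.021,"fingers":1},
  {"dx":-0.122,"dy":0.017,"dz":0.042,"wx":0.009,"wy":0.042,"wz":-0.021,"fingers":1},
  {"dx":-0.122,"dy":0.017,"dz":0.042,"wx":0.009,"wy":0.042,"wz":-0.021,"fingers":1},
])

```text
clock: 8.2
eef_pos: [528.1, -219.9, 68.7]
eef_rot: [-3.139, -1.134, 0.595]
wrist_force: [0.4, -1.1, -4.1]
finger_gap: 47.4
finger_force: 60.0
```

```bash
python3 - <<'E'
from tip import *
R,p,s=cur();print(p,'foot',p+R@prel,'axis',(R@Rrel)[:,2])
emit([tool([515,-229,0],np.pi/2,.6)])
E
```

```text
[ 528.05998418 -219.93844041   68.6883842 ] foot [ 514.70363687 -229.13727522   11.2794942 ] axis [ 6.11401522e-04 -2.27212276e-03  9.99997232e-01]
0 d -0.101 -0.001 0.051 w -0.0 -0.0 -0.001 rows 0.2
```

Emit:
servo_tool([
  {"dx":-0.045,"dy":0,"dz":0.022,"wx":0,"wy":0,"wz":0,"fingers":1},
  {"dx":-0.08,"dy":0,"dz":0.04,"wx":0,"wy":0,"wz":0,"fingers":1},
  {"dx":-0.095,"dy":0,"dz":0.047,"wx":0,"wy":0,"wz":0,"fingers":1},
  {"dx":-0.101,"dy":0,"dz":0.05,"wx":0,"wy":0,"wz":0,"fingers":1},
  {"dx":-0.101,"dy":0,"dz":0.05,"wx":0,"wy":0,"wz":0,"fingers":1},
])

```text
clock: 8.7
eef_pos: [528.6, -219.6, 58.7]
eef_rot: [-3.141, -1.14, 0.599]
wrist_force: [-3.0, 3.0, 13.2]
finger_gap: 47.1
finger_force: 60.0
```

Emit:
servo_tool([
  {"dx":0,"dy":0,"dz":0,"wx":0,"wy":0,"wz":0,"fingers":0.2},
  {"dx":0,"dy":0,"dz":0,"wx":0,"wy":0,"wz":0,"fingers":-1},
  {"dx":0,"dy":0,"dz":0,"wx":0,"wy":0,"wz":0,"fingers":-1},
  {"dx":0,"dy":0,"dz":0,"wx":0,"wy":0,"wz":0,"fingers":-1},
  {"dx":0,"dy":0,"dz":0,"wx":0,"wy":0,"wz":0,"fingers":-1},
  {"dx":0,"dy":0,"dz":0,"wx":0,"wy":0,"wz":0,"fingers":-1},
  {"dx":0,"dy":0,"dz":-0.2,"wx":0,"wy":0,"wz":0,"fingers":-1},
  {"dx":0,"dy":0,"dz":-0.55,"wx":0,"wy":0,"wz":0,"fingers":-1},
  {"dx":0,"dy":0,"dz":-1.0,"wx":0,"wy":0,"wz":0,"fingers":-1},
  {"dx":0,"dy":0,"dz":-1.0,"wx":0,"wy":0,"wz":0,"fingers":-1},
])

```text
clock: 9.7
eef_pos: [451.3, -274.2, 100.7]
eef_rot: [3.138, -1.136, 0.598]
wrist_force: [0.8, -0.7, -0.9]
finger_gap: 94.4
finger_force: 0.0
```

```bash
python3 - <<'E'
from tip import *
R,p,s=cur();print(p,s['joints'].round(2))
w=camera('wrist');c=ray(w,(256,192));print('cam in tool',R.T@(c[0]-p),'view dir in tool',R.T@c[1])
Rd=fr([0,0,-1],[np.cos(.9),np.sin(.9),0])
wp=[]
# over neck view: camera roughly over neck
cam=R.T@(c[0]-p)
a=p+np.array([0,0,110]);b=np.array([560,120,330]);Rr=Ro.from_matrix(R.T@Rd).as_rotvec()
wp=[(R@Ro.from_rotvec(Rr*.1).as_matrix(),a)]
for k in(.25,.5,.75,1): wp.append((R@Ro.from_rotvec(Rr*(.1+.9*k)).as_matrix(),a+(b-a)*k))
j=s['joints']
for q in wp: j,e=ik(*q,j);print(j.round(2),round(e,4))
emit(wp)
E
```

```text
[ 451.27749523 -274.1976825   100.69218857] [-1.1   0.55  1.89  1.19  1.32 -0.85]
cam in tool [  78.05169136    0.53358414 -178.5864535 ] view dir in tool [-0.28750655  0.00344175  0.95796949]
[-1.08  0.36  1.78  1.03  1.46 -0.7 ] 0.0
[-0.83  0.23  1.74  0.82  1.44 -0.77] 0.0
[-0.52  0.16  1.65  0.58  1.43 -0.76] 0.0
[-0.18  0.18  1.48  0.29  1.47 -0.73] 0.0
[ 0.15  0.29  1.24  0.    1.6  -0.75] 0.0
0 d 0.999 0.006 -0.483 w 0.052 -0.039 -0.083 rows 2.2 
1 d 0.74 -0.491 0.587 w 0.118 -0.086 -0.185 rows 3.1 
2 d 0.937 -0.044 0.505 w 0.118 -0.086 -0.185 rows 3.1 
3 d 0.939 0.406 0.296 w 0.119 -0.086 -0.185 rows 3.1 
4 d 0.746 0.76 0.008 w 0.118 -0.087 -0.185 rows 3.1
```

Emit:
servo_tool([
  {"dx":0.45,"dy":0,"dz":-0.22,"wx":0,"wy":0,"wz":0,"fingers":-1},
  {"dx":0.999,"dy":0.006,"dz":-0.483,"wx":0.052,"wy":-0.039,"wz":-0.083,"fingers":-1},
  {"dx":0.999,"dy":0.006,"dz":-0.483,"wx":0.052,"wy":-0.039,"wz":-0.083,"fingers":-1},
])

```text
clock: 10.05
eef_pos: [453.4, -273.2, 214.4]
eef_rot: [2.93, -1.036, 0.954]
wrist_force: [-0.6, 0.1, -1.9]
finger_gap: 94.6
finger_force: 0.0
```

Emit:
servo_tool([
  {"dx":0.25,"dy":-0.16,"dz":0.2,"wx":0.039,"wy":-0.029,"wz":-0.062,"fingers":-1},
  {"dx":0.5,"dy":-0.33,"dz":0.4,"wx":0.079,"wy":-0.057,"wz":-0.123,"fingers":-1},
  {"dx":0.74,"dy":-0.491,"dz":0.587,"wx":0.118,"wy":-0.086,"wz":-0.185,"fingers":-1},
])

```text
clock: 10.35
eef_pos: [479.6, -172.2, 239.7]
eef_rot: [2.786, -0.779, 1.424]
wrist_force: [0.5, 0.1, -0.3]
finger_gap: 94.0
finger_force: 0.0
```

Emit:
servo_tool([
  {"dx":0.937,"dy":-0.044,"dz":0.505,"wx":0.118,"wy":-0.086,"wz":-0.185,"fingers":-1},
  {"dx":0.937,"dy":-0.044,"dz":0.505,"wx":0.118,"wy":-0.086,"wz":-0.185,"fingers":-1},
  {"dx":0.937,"dy":-0.044,"dz":0.505,"wx":0.118,"wy":-0.086,"wz":-0.185,"fingers":-1},
])

```text
clock: 10.65
eef_pos: [508.6, -71.7, 272.8]
eef_rot: [2.803, -0.5, 1.774]
wrist_force: [-1.0, -0.9, -0.4]
finger_gap: 94.1
finger_force: 0.0
```

Emit:
servo_tool([
  {"dx":0.939,"dy":0.406,"dz":0.296,"wx":0.119,"wy":-0.086,"wz":-0.185,"fingers":-1},
  {"dx":0.939,"dy":0.406,"dz":0.296,"wx":0.119,"wy":-0.086,"wz":-0.185,"fingers":-1},
  {"dx":0.939,"dy":0.406,"dz":0.296,"wx":0.119,"wy":-0.086,"wz":-0.185,"fingers":-1},
])

```text
clock: 10.95
eef_pos: [538.7, 25.5, 305.3]
eef_rot: [2.916, -0.244, 2.087]
wrist_force: [-0.1, -1.1, 0.0]
finger_gap: 94.2
finger_force: 0.0
```

```bash
python3 - <<'E'
from tip import *
R,p,s=cur();print(p,s['joints'].round(2))
Rd=fr([0,0,-1],[np.cos(.9),np.sin(.9),0])
seq(Rd,[562,200,330],2)
E
```

```text
[538.68668792  25.46000356 305.30445457] [-0.19  0.18  1.47  0.33  1.48 -0.7 ]
1 d 0.71 0.508 0.167 w 0.067 -0.049 -0.102 rows 1.8 
2 d 0.601 0.655 0.024 w 0.067 -0.05 -0.102 rows 1.8
```

Emit:
servo_tool([
  {"dx":0.71,"dy":0.508,"dz":0.167,"wx":0.067,"wy":-0.049,"wz":-0.102,"fingers":-1},
  {"dx":0.71,"dy":0.508,"dz":0.167,"wx":0.067,"wy":-0.049,"wz":-0.102,"fingers":-1},
])

```text
clock: 11.15
eef_pos: [550.4, 110.9, 316.2]
eef_rot: [3.02, -0.114, 2.27]
wrist_force: [0.1, -0.2, -0.3]
finger_gap: 94.0
finger_force: 0.0
```

Emit:
servo_tool([
  {"dx":0.601,"dy":0.655,"dz":0.024,"wx":0.067,"wy":-0.05,"wz":-0.102,"fingers":-1},
  {"dx":0.601,"dy":0.655,"dz":0.024,"wx":0.067,"wy":-0.05,"wz":-0.102,"fingers":-1},
  {"dx":0.601,"dy":0.655,"dz":0.024,"wx":0.067,"wy":-0.05,"wz":-0.102,"fingers":-1},
  {"dx":0.601,"dy":0.655,"dz":0.024,"wx":0.067,"wy":-0.05,"wz":-0.102,"fingers":-1},
])

```text
clock: 11.55
eef_pos: [562.3, 196.8, 327.6]
eef_rot: [-3.141, -0.005, 2.465]
wrist_force: [-1.1, -0.3, 0.0]
finger_gap: 93.9
finger_force: 0.0
```

```bash
python3 - <<'E'
from tip import *
R,p,s=cur();print(p)
w=camera('wrist');np.savez('w2.npz',**{k:w[k] for k in('image','R','t','fx','fy','cx','cy')});save(w,'w2.png',1.5)
for q in('neck_rim','seal_top'):
    for r in spot_in(q,w)[:2]: print(q,r,atz(w,r['location'],160 if q=='neck_rim' else 148))
E
```

```text
[562.26267461 196.81663265 327.59010903]
seal_top {'location': [285.8, 195.1], 'conf': 0.81} [613.13571376 207.40424542 148.        ]
seal_top {'location': [359.6, 4.6], 'conf': 0.43} [489.08246455 403.3614091  148.        ]
```

View pics/w2.png

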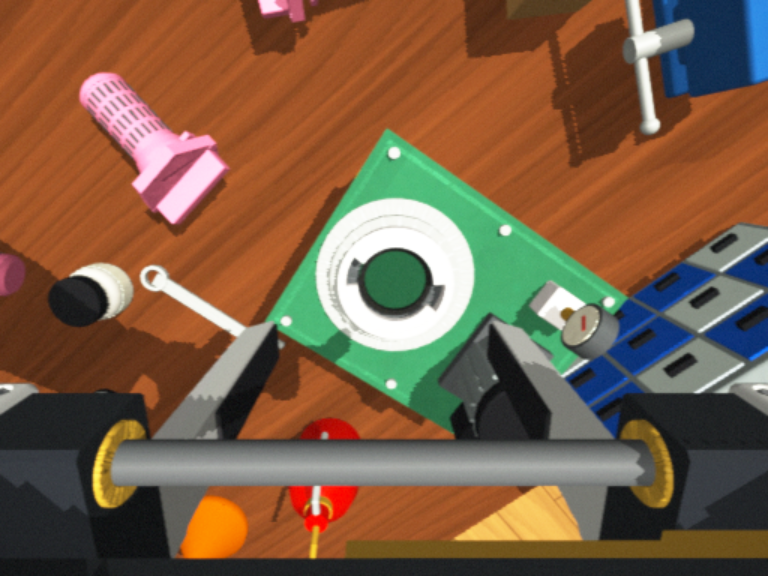

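Wrist view: the neck is centred near (395,278) at 1.5× scale. Its slots are at about (352,271) and (438,296), and the green floor shows through the bore. I rectify this to the rim plane to measure it.

```bash
python3 - <<'E'
from tip import *
w=dict(np.load('w2.npz'))
def rect(z,c,half=70,k=4):
    n=2*half*k;g=(np.arange(n)-n/2)/k;X,Y=np.meshgrid(c[0]+g,c[1]-g)
    P=np.stack([X,Y,np.full_like(X,z)],-1)@w['R'].T+w['t']
    return cv2.remap(w['image'],(w['fx']*P[...,0]/P[...,2]+w['cx']).astype(np.float32),(w['fy']*P[...,1]/P[...,2]+w['cy']).astype(np.float32),cv2.INTER_LINEAR)
c0=atz(w,np.array([396,278])/1.5,160);print(c0)
im=rect(160,c0);hsv=cv2.cvtColor(im,cv2.COLOR_RGB2HSV)
np.save('rect.npy',im)
white=(hsv[...,1]<70)&(hsv[...,2]>150)
# bore: largest non-white blob near centre after closing out slots
n=im.shape[0]
for nm,z in(('outer',0),):
    cs,_=cv2.findContours(white.astype(np.uint8),0,1);c=max(cs,key=cv2.contourArea);(x,y),r=cv2.minEnclosingCircle(c);e=cv2.fitEllipse(c);print('outer',x,y,r/4,e)
    hole=(~white).astype(np.uint8);nn,l,st,ce=cv2.connectedComponentsWithStats(hole);k=l[n//2,n//2];print('hole',st[k],ce[k],c0[0]+(ce[k][0]-n/2)/4,c0[1]-(ce[k][1]-n/2)/4)
g=cv2.cvtColor(im,cv2.COLOR_RGB2GRAY);vis=im.copy()
for r in(32,42,48): cv2.circle(vis,(n//2,n//2),r*4,(255,0,0),1)
cv2.imwrite('pics/rect.png',vis[:,:,::-1])
E
```

```text
[582.2740861  195.14173522 160.        ]
outer 275.415771484375 283.88446044921875 66.23909759521484 ((275.4800720214844, 283.8077392578125), (525.8373413085938, 527.500732421875), 42.71565628051758)
hole [  140   172   305   246 53122] [292.26043824 293.54538609] 585.3391956636258 191.75538870174586
```

View pics/rect.png

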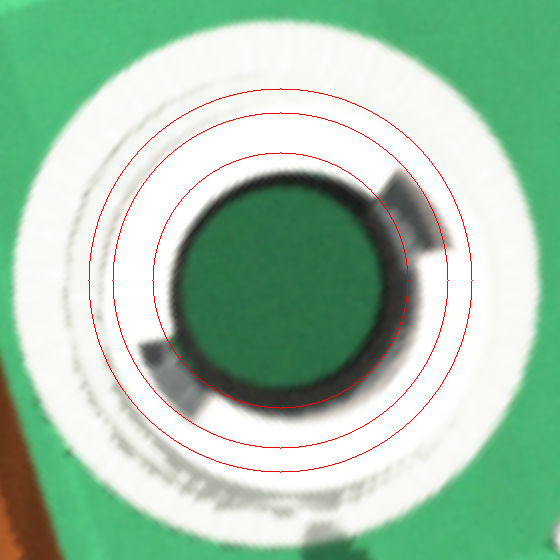

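```bash
python3 - <<'E'
import numpy as np,cv2
from scipy.optimize import least_squares
im=np.load('rect.npy');g=cv2.cvtColor(im,cv2.COLOR_RGB2GRAY).astype(float)
c=np.array([294.,294.]);pts=[];sl=[]
A=np.radians(np.arange(0,360,3))
rs=np.arange(90,190,.5)
for a in A:
    d=np.array([np.cos(a),-np.sin(a)]);q=c+rs[:,None]*d
    v=cv2.remap(g.astype(np.float32),q[:,0].astype(np.float32)[None],q[:,1].astype(np.float32)[None],1)[0]
    # last radius where dark (<170) before staying white up to 175
    k=np.where((v<185)&(rs<182))[0]; r=rs[k[-1]] if len(k) else np.nan
    pts.append(r)
pts=np.array(pts);print(np.c_[np.degrees(A),pts][::2].round(0).tolist())
ang=np.degrees(A)
s=(abs((ang-34+90)%180-90)>16)
P=c+pts[s,None]*np.c_[np.cos(A[s]),-np.sin(A[s])]
r=least_squares(lambda v:np.hypot(P[:,0]-v[0],P[:,1]-v[1])-v[2],[294,294,128],loss='soft_l1',f_scale=2)
print('bore circle',r.x,r.x[2]/4,582.274+(r.x[0]-280)/4,195.142-(r.x[1]-280)/4)
# slots: dark sector at r 37-40 around centre
c=r.x[:2]
for rr in(35,37,39,40.5):
    a=np.radians(np.arange(0,360,.5));q=c+rr*4*np.c_[np.cos(a),-np.sin(a)]
    v=cv2.remap(g.astype(np.float32),q[:,0].astype(np.float32)[None],q[:,1].astype(np.float32)[None],1)[0]<200
    for lo in(0,180):
        m=v&(np.degrees(a)>=lo)&(np.degrees(a)<lo+75);x=np.degrees(a[m]);print(rr,lo,x.min() if len(x) else 0,x.max() if len(x) else 0,x.mean() if len(x) else 0)
E
```

```text
[[0.0, 125.0], [6.0, 125.0], [12.0, 125.0], [18.0, 164.0], [24.0, 164.0], [30.0, 164.0], [36.0, 163.0], [42.0, 162.0], [48.0, 163.0], [54.0, 125.0], [60.0, 124.0], [66.0, 124.0], [72.0, 124.0], [78.0, 125.0], [84.0, 124.0], [90.0, 124.0], [96.0, 124.0], [102.0, 124.0], [108.0, 124.0], [114.0, 124.0], [120.0, 124.0], [126.0, 124.0], [132.0, 126.0], [138.0, 125.0], [144.0, 125.0], [150.0, 126.0], [156.0, 125.0], [162.0, 125.0], [168.0, 125.0], [174.0, 126.0], [180.0, 126.0], [186.0, 126.0], [192.0, 126.0], [198.0, 163.0], [204.0, 166.0], [210.0, 164.0], [216.0, 164.0], [222.0, 164.0], [228.0, 164.0], [234.0, 127.0], [240.0, 126.0], [246.0, 126.0], [252.0, 126.0], [258.0, 126.0], [264.0, 125.0], [270.0, 126.0], [276.0, 124.0], [282.0, 124.0], [288.0, 123.0], [294.0, 123.0], [300.0, 122.0], [306.0, 122.0], [312.0, 122.0], [318.0, 124.0], [324.0, 123.0], [330.0, 124.0], [336.0, 126.0], [342.0, 124.0], [348.0, 126.0], [354.0, 126.0]]
bore circle [293.33711414 294.14690875 124.7251019 ] 31.181275474632546 585.6082785344084 191.60527281217486
35 0 17.5 50.0 33.75
35 180 198.5 230.99999999999997 214.75
37 0 17.0 50.5 33.75
37 180 198.0 230.99999999999997 214.5
39 0 17.0 50.5 33.75
39 180 198.0 231.5 214.75
40.5 0 17.0 50.0 33.5
40.5 180 198.0 230.99999999999997 214.5
```

```bash
python3 - <<'E'
from tip import *
seq(fr([0,0,-1],[np.cos(.6),np.sin(.6),0]),[512,-226,255],4)
E
```

```text
1 d -0.563 -0.895 0.181 w -0.0 -0.0 0.036 rows 2.1 
2 d -0.627 -0.852 0.182 w -0.0 -0.001 0.036 rows 2.1 
3 d -0.685 -0.805 0.182 w -0.0 -0.0 0.037 rows 2.1 
4 d -0.743 -0.752 0.183 w -0.0 -0.001 0.036 rows 2.1
```

Emit:
servo_tool([
  {"dx":-0.19,"dy":-0.3,"dz":0,"wx":0,"wy":0,"wz":0.01,"fingers":-1},
  {"dx":-0.563,"dy":-0.895,"dz":0.1,"wx":0,"wy":0,"wz":0.036,"fingers":-1},
  {"dx":-0.563,"dy":-0.895,"dz":0.181,"wx":0,"wy":0,"wz":0.036,"fingers":-1},
])

```text
clock: 12.0
eef_pos: [549.8, 85.7, 311.1]
eef_rot: [3.14, -0.002, 2.384]
wrist_force: [0.4, 0.6, 0.6]
finger_gap: 93.9
finger_force: 0.0
```

Emit:
servo_tool([
  {"dx":-0.627,"dy":-0.852,"dz":0.182,"wx":0,"wy":0,"wz":0.036,"fingers":-1},
  {"dx":-0.627,"dy":-0.852,"dz":0.182,"wx":0,"wy":0,"wz":0.036,"fingers":-1},
])

```text
clock: 12.2
eef_pos: [537.7, -10.6, 293.1]
eef_rot: [3.141, -0.003, 2.314]
wrist_force: [1.1, -0.7, 1.1]
finger_gap: 93.7
finger_force: 0.0
```

Emit:
servo_tool([
  {"dx":-0.685,"dy":-0.805,"dz":0.182,"wx":0,"wy":0,"wz":0.037,"fingers":-1},
  {"dx":-0.685,"dy":-0.805,"dz":0.182,"wx":0,"wy":0,"wz":0.037,"fingers":-1},
])

```text
clock: 12.4
eef_pos: [525.7, -108.9, 276.2]
eef_rot: [3.141, -0.003, 2.239]
wrist_force: [0.8, -0.2, -0.8]
finger_gap: 93.7
finger_force: 0.0
```

Emit:
servo_tool([
  {"dx":-0.743,"dy":-0.752,"dz":0.183,"wx":0,"wy":0,"wz":0.036,"fingers":-1},
  {"dx":-0.743,"dy":-0.752,"dz":0.183,"wx":0,"wy":0,"wz":0.036,"fingers":-1},
  {"dx":-0.743,"dy":-0.752,"dz":0.183,"wx":0,"wy":0,"wz":0.036,"fingers":-1},
  {"dx":-0.743,"dy":-0.752,"dz":0.183,"wx":0,"wy":0,"wz":0.036,"fingers":-1},
  {"dx":-0.743,"dy":-0.752,"dz":0.183,"wx":0,"wy":0,"wz":0.036,"fingers":-1},
])

```text
clock: 12.9
eef_pos: [514.3, -210.5, 258.2]
eef_rot: [3.141, -0.003, 2.171]
wrist_force: [0.9, 0.3, -0.4]
finger_gap: 94.0
finger_force: 0.0
```

```bash
python3 - <<'E'
from tip import *
R,p,s=cur();print(p,s['joints'].round(2))
w=camera('wrist');sc=camera('scene');d=camera('side')
def Ru(a):return Ro.from_euler('z',a).as_matrix()
T=[]
for q in(w,sc,d):
    uv=proj(q,[515,-229,110]);t=trace('strainer',q);b=min(t,key=lambda r:np.hypot(*(np.array(r['location'])-uv)));T.append(b['pixels']);print(uv,b['location'],b['conf'],b['pixels'].sum())
def cost(v,use=(0,1,2)):
    return sum(1-iou(mask(q,STR,Ru(v[2]),np.array([v[0],v[1],0])),T[i]) for i,q in enumerate((w,sc,d)) if i in use)
for use in((0,),(1,2),(0,1,2)):
    x=np.array([515,-229,2.17]);r=minimize(cost,x,args=(use,),method='Nelder-Mead',options=dict(initial_simplex=x+np.array([[0]*3,[5,0,0],[0,5,0],[0,0,.12]])));print(use,r.x,r.fun)
    if use==(0,): vb=r.x
im=np.ascontiguousarray(w['image'])
for P in STR:
    cs,_=cv2.findContours(mask(w,[P],Ru(vb[2]),np.array([vb[0],vb[1],0])).astype(np.uint8),0,2);cv2.drawContours(im,cs,-1,(0,255,0),1)
cv2.imwrite('pics/w3.png',im[:,:,::-1])
E
```

```text
[ 514.2639582  -210.49680644  258.17263517] [-0.46  0.28  1.42  0.    1.44 -1.06]
[246.46366116 188.61025988] [247.8, 193.0] 0.9 5256
[191.23753852 177.62580986] [195.5, 183.8] 0.78 847
[286.59241265 243.31921689] [285.3, 239.8] 0.8 1150
(0,) [ 516.31648391 -228.71336859    2.21113409] 0.02851323828920571
(1, 2) [ 514.60764246 -228.13809466    2.16084691] 0.2065524767389082
(0, 1, 2) [ 515.78362238 -228.22630625    2.18139663] 0.2445206477544699
```

View pics/w3.png

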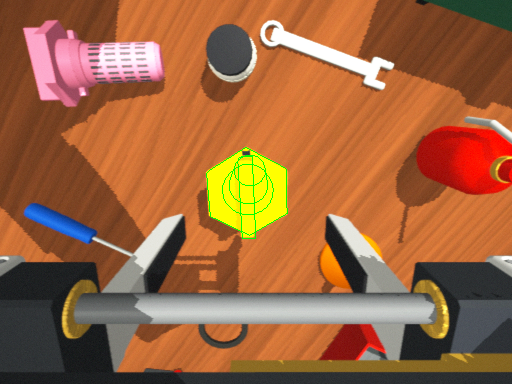

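```bash
python3 - <<'E'
from tip import *
Rd=fr([0,0,-1],[np.cos(.61),np.sin(.61),0])
st=seq(Rd,[515.6,-228.4,180],1)
seq(Rd,[515.6,-228.4,131],1,start=st)
E
```

```text
1 d -0.159 -0.096 0.78 w -0.0 -0.001 -0.004 rows 1.6 
1 d 0.0 0.001 0.49 w -0.0 -0.0 0.0 rows 1.0
```

Emit:
servo_tool([
  {"dx":-0.159,"dy":-0.096,"dz":0.2,"wx":0,"wy":-0.001,"wz":-0.004,"fingers":-0.6},
  {"dx":-0.159,"dy":-0.096,"dz":0.6,"wx":0,"wy":-0.001,"wz":-0.004,"fingers":-0.2},
  {"dx":-0.159,"dy":-0.096,"dz":0.78,"wx":0,"wy":-0.001,"wz":-0.004,"fingers":-0.2},
  {"dx":-0.159,"dy":-0.096,"dz":0.78,"wx":0,"wy":-0.001,"wz":-0.004,"fingers":-0.2},
  {"dx":-0.159,"dy":-0.096,"dz":0.78,"wx":0,"wy":-0.001,"wz":-0.004,"fingers":-0.2},
])

```text
clock: 13.7
eef_pos: [515.7, -229.1, 180.7]
eef_rot: [-3.141, -0.0, 2.18]
wrist_force: [-0.2, -0.2, 0.7]
finger_gap: 58.5
finger_force: 0.0
```

```bash
python3 - <<'E'
from tip import *
R,p,s=cur();print(p,s['finger_gap'])
seq(fr([0,0,-1],[np.cos(.61),np.sin(.61),0]),[515.6,-228.4,131],1)
E
```

```text
[ 515.67189663 -229.07633139  180.66271491] 58.5103500255884
1 d 0.006 0.003 0.497 w -0.0 -0.0 -0.0 rows 1.0
```

Emit:
servo_tool([
  {"dx":0.005,"dy":0.003,"dz":0.2,"wx":0,"wy":0,"wz":0,"fingers":-0.2},
  {"dx":0.005,"dy":0.003,"dz":0.4,"wx":0,"wy":0,"wz":0,"fingers":-0.2},
  {"dx":0.005,"dy":0.003,"dz":0.497,"wx":0,"wy":0,"wz":0,"fingers":0},
  {"dx":0.005,"dy":0.003,"dz":0.497,"wx":0,"wy":0,"wz":0,"fingers":0.3},
  {"dx":0.005,"dy":0.003,"dz":0.497,"wx":0,"wy":0,"wz":0,"fingers":0.6},
  {"dx":0.005,"dy":0.003,"dz":0.497,"wx":0,"wy":0,"wz":0,"fingers":1},
  {"dx":0.005,"dy":0.003,"dz":0.497,"wx":0,"wy":0,"wz":0,"fingers":1},
  {"dx":0.005,"dy":0.003,"dz":0.497,"wx":0,"wy":0,"wz":0,"fingers":1},
  {"dx":0.005,"dy":0.003,"dz":0.497,"wx":0,"wy":0,"wz":0,"fingers":1},
  {"dx":0.005,"dy":0.003,"dz":0.497,"wx":0,"wy":0,"wz":0,"fingers":1},
], newtons=20)

```text
clock: 14.7
eef_pos: [515.5, -228.7, 130.6]
eef_rot: [3.141, -0.0, 2.18]
wrist_force: [0.8, 0.2, 5.7]
finger_gap: 13.4
finger_force: 20.0
```

Emit:
servo_tool([
  {"dx":0,"dy":0,"dz":0,"wx":0,"wy":0,"wz":0,"fingers":1},
  {"dx":0,"dy":0,"dz":0,"wx":0,"wy":0,"wz":0,"fingers":1},
], newtons=60)

```text
clock: 14.9
eef_pos: [515.5, -228.7, 130.6]
eef_rot: [3.141, -0.0, 2.18]
wrist_force: [0.1, 0.3, 6.0]
finger_gap: 13.2
finger_force: 60.0
```

```bash
python3 - <<'E'
from tip import *
R,p,s=cur();print(p,s['eef_rot'],s['finger_gap'],s['wrist_force'],s['joints'].round(2))
ya=.595+np.pi/2
Rd=fr([0,0,-1],[np.cos(ya),np.sin(ya),0])
up=np.array([p[0],p[1],320.]);ng=np.array([585.6,191.6,320])
st=None
j,e=ik(Rd,ng,s['joints']);print(j.round(2),e)
st=seq(R,p+np.array([0,0,95]),1)
st=seq(R,up,1,start=st)
seq(Rd,ng,5,start=st)
E
```

```text
[ 515.5225179  -228.70920493  130.60230902] [ 3.14144886e+00 -8.56793964e-05  2.17967446e+00] 13.204128994147377 [0.08423393 0.29623832 5.98800115] [-0.48  0.4   1.57  0.    1.17 -1.09]
[ 0.26  0.4   1.12  0.    1.62 -1.91] 1.3926898231092274e-13
1 d 0.0 0.0 -0.95 w 0.0 0.0 0.0 rows 1.9 
1 d 0.0 0.0 -0.944 w 0.0 0.0 0.0 rows 1.9 
1 d 0.609 0.596 0.0 w 0.0 0.0 -0.156 rows 2.1 
2 d 0.398 0.754 0.0 w 0.0 0.0 -0.155 rows 2.1 
3 d 0.148 0.839 0.0 w 0.0 0.0 -0.156 rows 2.1 
4 d -0.117 0.844 0.001 w 0.0 0.0 -0.156 rows 2.1 
5 d -0.37 0.768 -0.0 w 0.0 0.0 -0.155 rows 2.1
```

Emit:
servo_tool([
  {"dx":0,"dy":0,"dz":-0.2,"wx":0,"wy":0,"wz":0,"fingers":1},
  {"dx":0,"dy":0,"dz":-0.5,"wx":0,"wy":0,"wz":0,"fingers":1},
  {"dx":0,"dy":0,"dz":-0.95,"wx":0,"wy":0,"wz":0,"fingers":1},
])

```text
clock: 15.2
eef_pos: [514.1, -228.1, 223.4]
eef_rot: [-3.138, -0.006, 2.18]
wrist_force: [-0.2, -0.5, -4.1]
finger_gap: 13.5
finger_force: 60.0
```

Emit:
servo_tool([
  {"dx":0,"dy":0,"dz":-0.5,"wx":0,"wy":0,"wz":0,"fingers":1},
  {"dx":0,"dy":0,"dz":-0.95,"wx":0,"wy":0,"wz":0,"fingers":1},
  {"dx":0,"dy":0,"dz":-0.95,"wx":0,"wy":0,"wz":0,"fingers":1},
])

```text
clock: 15.5
eef_pos: [516.3, -229.2, 325.9]
eef_rot: [3.138, 0.007, 2.18]
wrist_force: [0.5, -0.2, -3.8]
finger_gap: 13.4
finger_force: 60.0
```

Emit:
servo_tool([
  {"dx":0.2,"dy":0.2,"dz":0,"wx":0,"wy":0,"wz":-0.052,"fingers":1},
  {"dx":0.4,"dy":0.4,"dz":0,"wx":0,"wy":0,"wz":-0.104,"fingers":1},
  {"dx":0.609,"dy":0.596,"dz":0,"wx":0,"wy":0,"wz":-0.156,"fingers":1},
])

```text
clock: 15.8
eef_pos: [529.1, -143.7, 318.2]
eef_rot: [-3.141, -0.004, 2.495]
wrist_force: [0.7, -0.5, -4.0]
finger_gap: 13.4
finger_force: 60.0
```

Emit:
servo_tool([
  {"dx":0.133,"dy":0.251,"dz":0,"wx":0,"wy":0,"wz":-0.052,"fingers":1},
  {"dx":0.265,"dy":0.503,"dz":0,"wx":0,"wy":0,"wz":-0.104,"fingers":1},
  {"dx":0.398,"dy":0.754,"dz":0,"wx":0,"wy":0,"wz":-0.155,"fingers":1},
])

```text
clock: 16.1
eef_pos: [543.1, -59.4, 318.4]
eef_rot: [-3.141, -0.004, 2.806]
wrist_force: [-0.2, 0.4, -4.0]
finger_gap: 13.5
finger_force: 60.0
```

Emit:
servo_tool([
  {"dx":0.049,"dy":0.28,"dz":0,"wx":0,"wy":0,"wz":-0.052,"fingers":1},
  {"dx":0.099,"dy":0.56,"dz":0,"wx":0,"wy":0,"wz":-0.104,"fingers":1},
  {"dx":0.148,"dy":0.839,"dz":0,"wx":0,"wy":0,"wz":-0.156,"fingers":1},
])

```text
clock: 16.4
eef_pos: [557.1, 24.6, 318.4]
eef_rot: [3.141, -0.004, 3.118]
wrist_force: [0.6, 0.6, -3.7]
finger_gap: 13.5
finger_force: 60.0
```

Emit:
servo_tool([
  {"dx":-0.039,"dy":0.281,"dz":0,"wx":0,"wy":0,"wz":-0.052,"fingers":1},
  {"dx":-0.078,"dy":0.563,"dz":0,"wx":0,"wy":0,"wz":-0.104,"fingers":1},
  {"dx":-0.117,"dy":0.844,"dz":0,"wx":0,"wy":0,"wz":-0.156,"fingers":1},
])

```text
clock: 16.7
eef_pos: [571.2, 108.6, 318.3]
eef_rot: [3.14, -0.004, -2.853]
wrist_force: [-0.4, -0.5, -3.4]
finger_gap: 13.6
finger_force: 60.0
```

Emit:
servo_tool([
  {"dx":-0.123,"dy":0.256,"dz":0,"wx":0,"wy":0,"wz":-0.052,"fingers":1},
  {"dx":-0.247,"dy":0.512,"dz":0,"wx":0,"wy":0,"wz":-0.104,"fingers":1},
  {"dx":-0.35,"dy":0.73,"dz":0,"wx":0,"wy":0,"wz":-0.155,"fingers":1},
  {"dx":-0.37,"dy":0.768,"dz":0,"wx":0,"wy":0,"wz":-0.155,"fingers":1},
  {"dx":-0.37,"dy":0.768,"dz":0,"wx":0,"wy":0,"wz":-0.155,"fingers":1},
])

```text
clock: 17.2
eef_pos: [585.2, 191.9, 318.6]
eef_rot: [3.14, -0.003, -2.548]
wrist_force: [-0.0, -0.3, -4.2]
finger_gap: 13.4
finger_force: 60.0
```

```bash
cat > hold.py <<'E'
from tip import *
def held():
    R,p,s=cur()
    # strainer in hand: bar x along tool x (sign irrelevant), z opposite tool z, foot 130.6 beyond tcp
    Rs=np.c_[R[:,0],-R[:,1],-R[:,2]];return Rs,p+R[:,2]*130.6,R,p,s
E
python3 - <<'E'
from hold import *
Rs,f,R,p,s=held();print(p,s['eef_rot'],s['joints'].round(2),'foot',f)
sc=camera('scene');d=camera('side');w=camera('wrist')
ov=[]
for q in(sc,d,w):
    im=np.ascontiguousarray(q['image'])
    for P in STR:
        cs,_=cv2.findContours(mask(q,[P],Rs,f).astype(np.uint8),0,2);cv2.drawContours(im,cs,-1,(0,255,0),1)
    c=proj(q,[585.6,191.6,190])
    for r,z,col in((48,160,(255,0,0)),(32,160,(255,0,0))):
        a=np.linspace(0,2*np.pi,40);cv2.polylines(im,[np.array([proj(q,[585.6+r*np.cos(t),191.6+r*np.sin(t),z]) for t in a]).astype(np.int32)],True,col,1)
    u,v=c.astype(int)
    ov.append(cv2.resize(im[max(0,v-80):v+60,u-65:u+65],(390,420),interpolation=cv2.INTER_NEAREST) if q is not w else None)
cv2.imwrite('pics/pre.png',np.hstack(ov[:2])[:,:,::-1])
E
```

```text
[585.18837699 191.899592   318.55100289] [ 3.13982985e+00 -2.91223664e-03 -2.54820303e+00] [ 0.26  0.4   1.12  0.    1.62 -1.91] foot [584.74432446 191.87778271 187.95175963]
```

View pics/pre.png

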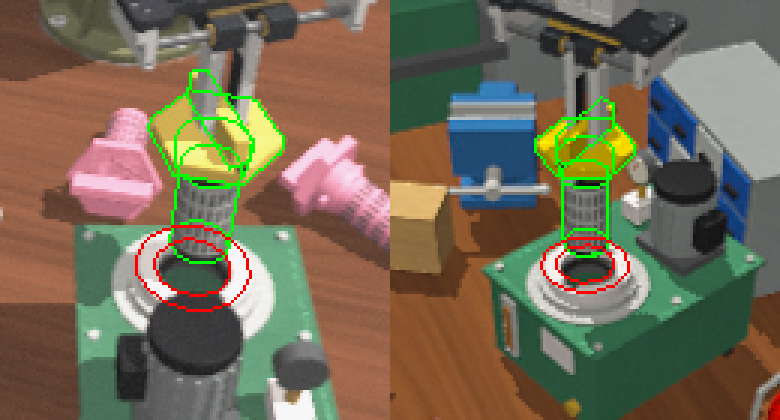

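Emit:
servo_tool([
  {"dx":-0.005,"dy":0.003,"dz":0.15,"wx":0,"wy":0,"wz":0,"fingers":1},
  {"dx":-0.005,"dy":0.003,"dz":0.25,"wx":0,"wy":0,"wz":0,"fingers":1},
  {"dx":-0.005,"dy":0.003,"dz":0.33,"wx":0,"wy":0,"wz":0,"fingers":1},
  {"dx":-0.005,"dy":0.003,"dz":0.37,"wx":0,"wy":0,"wz":0,"fingers":1},
  {"dx":-0.005,"dy":0.003,"dz":0.41,"wx":0,"wy":0,"wz":0,"fingers":1},
  {"dx":-0.005,"dy":0.003,"dz":0.45,"wx":0,"wy":0,"wz":0,"fingers":1},
  {"dx":-0.005,"dy":0.003,"dz":0.48,"wx":0,"wy":0,"wz":0,"fingers":1},
  {"dx":-0.005,"dy":0.003,"dz":0.48,"wx":0,"wy":0,"wz":0,"fingers":1},
])

```text
clock: 18.15
eef_pos: [585.5, 192.2, 271.8]
eef_rot: [3.14, -0.001, -2.547]
wrist_force: [-0.1, 0.0, -3.6]
finger_gap: 13.4
finger_force: 60.0
```

```bash
python3 - <<'E'
from hold import *
Rs,f,R,p,s=held();print(p,'foot',f,'axis',Rs[:,2],s['wrist_force'],s['moment'])
E
```

```text
[585.54734041 192.15958455 271.84454667] foot [585.35557444 192.22153941 141.24470216] axis [ 1.46834586e-03 -4.74386404e-04  9.99998809e-01] [-1.41801041e-01  1.04098257e-03 -3.62350329e+00] [ 0.08437584 -0.04661962  0.00482432]
```

Inside the seal with no contact. Next I lower to just above lug level.

Emit:
servo_tool([
  {"dx":0,"dy":0,"dz":0.15,"wx":0,"wy":0,"wz":0,"fingers":1},
  {"dx":0,"dy":0,"dz":0.3,"wx":0,"wy":0,"wz":0,"fingers":1},
  {"dx":0,"dy":0,"dz":0.45,"wx":0,"wy":0,"wz":0,"fingers":1},
  {"dx":0,"dy":0,"dz":0.55,"wx":0,"wy":0,"wz":0,"fingers":1},
  {"dx":0,"dy":0,"dz":0.65,"wx":0,"wy":0,"wz":0,"fingers":1},
  {"dx":0,"dy":0,"dz":0.72,"wx":0,"wy":0,"wz":0,"fingers":1},
  {"dx":0,"dy":0,"dz":0.76,"wx":0,"wy":0,"wz":0,"fingers":1},
  {"dx":0,"dy":0,"dz":0.78,"wx":0,"wy":0,"wz":0,"fingers":1},
  {"dx":0,"dy":0,"dz":0.78,"wx":0,"wy":0,"wz":0,"fingers":1},
])

```text
clock: 19.05
eef_pos: [585.6, 192.2, 194.3]
eef_rot: [3.141, -0.0, -2.548]
wrist_force: [0.0, -0.0, -3.2]
finger_gap: 13.5
finger_force: 60.0
```

```bash
python3 - <<'E'
from hold import *
Rs,f,R,p,s=held();print(p,s['eef_rot'],s['wrist_force'],s['moment'])
seq(fr([0,0,-1],[np.cos(.595+np.pi/2),np.sin(.595+np.pi/2),0]),[585.6,191.6,186],1)
E
```

```text
[585.61652574 192.21550088 194.29327734] [ 3.14058165e+00 -3.69227299e-04 -2.54753031e+00] [ 0.01251873 -0.04287132 -3.24685209] [0.04278897 0.02216522 0.02547873]
1 d 0.004 -0.005 0.083 w 0.001 -0.0 -0.0 rows 0.2
```

Emit:
servo_tool([
  {"dx":0.004,"dy":-0.004,"dz":0.025,"wx":0,"wy":0,"wz":0,"fingers":1},
  {"dx":0.004,"dy":-0.004,"dz":0.05,"wx":0,"wy":0,"wz":0,"fingers":1},
  {"dx":0.004,"dy":-0.004,"dz":0.065,"wx":0,"wy":0,"wz":0,"fingers":1},
  {"dx":0.004,"dy":-0.004,"dz":0.065,"wx":0,"wy":0,"wz":0,"fingers":1},
  {"dx":0.004,"dy":-0.004,"dz":0.065,"wx":0,"wy":0,"wz":0,"fingers":1},
])

```text
clock: 19.55
eef_pos: [585.4, 191.7, 187.7]
eef_rot: [3.141, -0.0, -2.547]
wrist_force: [0.3, -0.1, -3.6]
finger_gap: 13.7
finger_force: 60.0
```

Emit:
servo_tool([
  {"dx":0,"dy":0,"dz":0.03,"wx":0,"wy":0,"wz":0,"fingers":1},
  {"dx":0,"dy":0,"dz":0.06,"wx":0,"wy":0,"wz":0,"fingers":1},
  {"dx":0,"dy":0,"dz":0.09,"wx":0,"wy":0,"wz":0,"fingers":1},
  {"dx":0,"dy":0,"dz":0.11,"wx":0,"wy":0,"wz":0,"fingers":1},
  {"dx":0,"dy":0,"dz":0.125,"wx":0,"wy":0,"wz":0,"fingers":1},
  {"dx":0,"dy":0,"dz":0.125,"wx":0,"wy":0,"wz":0,"fingers":1},
])

```text
clock: 20.15
eef_pos: [585.7, 191.8, 175.8]
eef_rot: [3.141, 0.001, -2.547]
wrist_force: [-0.3, -0.6, 7.0]
finger_gap: 13.6
finger_force: 60.0
```

Emit:
servo_tool([
  {"dx":0,"dy":0,"dz":0.007,"wx":0,"wy":0,"wz":0,"fingers":1},
  {"dx":0,"dy":0,"dz":0.007,"wx":0,"wy":0,"wz":0.03,"fingers":1},
  {"dx":0,"dy":0,"dz":0.007,"wx":0,"wy":0,"wz":0.07,"fingers":1},
  {"dx":0,"dy":0,"dz":0.007,"wx":0,"wy":0,"wz":0.11,"fingers":1},
  {"dx":0,"dy":0,"dz":0.007,"wx":0,"wy":0,"wz":0.15,"fingers":1},
  {"dx":0,"dy":0,"dz":0.007,"wx":0,"wy":0,"wz":0.15,"fingers":1},
])

```text
clock: 20.75
eef_pos: [585.8, 191.7, 175.4]
eef_rot: [3.141, 0.001, -2.85]
wrist_force: [-0.6, 0.7, 6.4]
finger_gap: 13.7
finger_force: 60.0
```

```bash
python3 - <<'E'
from hold import *
Rs,f,R,p,s=held();print(p,s['eef_rot'],s['wrist_force'],s['moment'])
E
```

```text
[585.81722397 191.72798617 175.35499106] [ 3.14089439e+00  8.82354906e-04 -2.85030275e+00] [-0.59596653  0.72056624  6.41330472] [-0.03437843  0.1526238   0.00492051]
```

Emit:
servo_tool([
  {"dx":0,"dy":0,"dz":0,"wx":0,"wy":0,"wz":0.04,"fingers":1},
  {"dx":0,"dy":0,"dz":0,"wx":0,"wy":0,"wz":0.09,"fingers":1},
  {"dx":0,"dy":0,"dz":0,"wx":0,"wy":0,"wz":0.14,"fingers":1},
  {"dx":0,"dy":0,"dz":0,"wx":0,"wy":0,"wz":0.19,"fingers":1},
  {"dx":0,"dy":0,"dz":0,"wx":0,"wy":0,"wz":0.24,"fingers":1},
  {"dx":0,"dy":0,"dz":0,"wx":0,"wy":0,"wz":0.29,"fingers":1},
  {"dx":0,"dy":0,"dz":0,"wx":0,"wy":0,"wz":0.34,"fingers":1},
  {"dx":0,"dy":0,"dz":0,"wx":0,"wy":0,"wz":0.39,"fingers":1},
  {"dx":0,"dy":0,"dz":0,"wx":0,"wy":0,"wz":0.43,"fingers":1},
  {"dx":0,"dy":0,"dz":0,"wx":0,"wy":0,"wz":0.43,"fingers":1},
])

```text
clock: 21.75
eef_pos: [585.7, 191.7, 175.3]
eef_rot: [3.141, -0.0, 2.573]
wrist_force: [-1.9, -1.1, 6.6]
finger_gap: 13.7
finger_force: 60.0
```

```bash
python3 - <<'E'
from hold import *
Rs,f,R,p,s=held();print(p,s['eef_rot'],s['wrist_force'],s['moment'],s['finger_gap'])
x=np.arctan2(R[1,0],R[0,0]);print('turned deg',np.degrees((.595-np.pi-x)%(2*np.pi)))
E
```

```text
[585.73276288 191.71272631 175.3047205 ] [ 3.14060378e+00 -2.05227783e-04  2.57277165e+00] [-1.89668346 -1.08267045  6.62364169] [-0.08555738  0.26033924  0.03891565] 13.711185598921618
turned deg 66.68203178647508
```

Emit:
servo_tool([
  {"dx":0,"dy":0,"dz":0,"wx":0,"wy":0,"wz":0.02,"fingers":1},
  {"dx":0,"dy":0,"dz":0,"wx":0,"wy":0,"wz":0.04,"fingers":1},
  {"dx":0,"dy":0,"dz":0,"wx":0,"wy":0,"wz":0.055,"fingers":1},
  {"dx":0,"dy":0,"dz":0,"wx":0,"wy":0,"wz":0.066,"fingers":1},
  {"dx":0,"dy":0,"dz":0,"wx":0,"wy":0,"wz":0.066,"fingers":1},
])

```text
clock: 22.25
eef_pos: [585.6, 191.7, 175.3]
eef_rot: [3.141, -0.001, 2.443]
wrist_force: [-1.0, -0.4, 5.5]
finger_gap: 13.4
finger_force: 60.0
```

```bash
python3 - <<'E'
from hold import *
Rs,f,R,p,s=held();print(p,s['eef_rot'],s['wrist_force'],s['moment'],s['finger_gap'])
x=np.arctan2(R[1,0],R[0,0]);print('turned deg',np.degrees((.595-np.pi-x)%(2*np.pi)))
E
```

```text
[585.62397786 191.70966978 175.25326327] [ 3.14092855e+00 -5.01513708e-04  2.44306989e+00] [-1.01800062 -0.39366029  5.49914904] [-0.13361008  0.40984004  0.18969665] 13.43158525236571
turned deg 74.11339527359695
```

Emit:
servo_tool([
  {"dx":0,"dy":0,"dz":0,"wx":0,"wy":0,"wz":0.008,"fingers":1},
  {"dx":0,"dy":0,"dz":0,"wx":0,"wy":0,"wz":0.016,"fingers":1},
  {"dx":0,"dy":0,"dz":0,"wx":0,"wy":0,"wz":0.016,"fingers":1},
])

```text
clock: 22.55
eef_pos: [585.6, 191.6, 175.3]
eef_rot: [3.141, -0.0, 2.412]
wrist_force: [-1.4, -0.9, 6.8]
finger_gap: 13.7
finger_force: 60.1
```

```bash
python3 - <<'E'
from hold import *
Rs,f,R,p,s=held();print(p,s['wrist_force'],s['moment'],s['finger_gap'])
x=np.arctan2(R[1,0],R[0,0]);print('turned deg',np.degrees((.595-np.pi-x)%(2*np.pi)))
E
```

```text
[585.56908879 191.63095312 175.25707473] [-1.3737943  -0.88530017  6.79273194] [-0.29792076  0.50423248  0.54574871] 13.69080933395788
turned deg 75.90910033590761
```

Emit:
servo_tool([
  {"dx":0,"dy":0,"dz":-0.01,"wx":0,"wy":0,"wz":-0.01,"fingers":1},
  {"dx":0,"dy":0,"dz":-0.025,"wx":0,"wy":0,"wz":-0.012,"fingers":1},
  {"dx":0,"dy":0,"dz":-0.04,"wx":0,"wy":0,"wz":-0.012,"fingers":1},
  {"dx":0,"dy":0,"dz":-0.04,"wx":0,"wy":0,"wz":-0.012,"fingers":1},
])

```text
clock: 22.95
eef_pos: [585.5, 191.7, 178.7]
eef_rot: [3.142, -0.001, 2.435]
wrist_force: [-0.0, -0.1, 4.4]
finger_gap: 13.5
finger_force: 60.0
```

Emit:
servo_tool([
  {"dx":0,"dy":0,"dz":0,"wx":0,"wy":0,"wz":0,"fingers":0.5},
  {"dx":0,"dy":0,"dz":0,"wx":0,"wy":0,"wz":0,"fingers":0.1},
  {"dx":0,"dy":0,"dz":0,"wx":0,"wy":0,"wz":0,"fingers":0.1},
  {"dx":0,"dy":0,"dz":0,"wx":0,"wy":0,"wz":0,"fingers":0.1},
  {"dx":0,"dy":0,"dz":-0.15,"wx":0,"wy":0,"wz":0,"fingers":0.1},
  {"dx":0,"dy":0,"dz":-0.4,"wx":0,"wy":0,"wz":0,"fingers":0.1},
  {"dx":0,"dy":0,"dz":-0.8,"wx":0,"wy":0,"wz":0,"fingers":0.1},
  {"dx":0,"dy":0,"dz":-1.0,"wx":0,"wy":0,"wz":0,"fingers":0.1},
  {"dx":0,"dy":0,"dz":-1.0,"wx":0,"wy":0,"wz":0,"fingers":0.1},
])

```text
clock: 23.85
eef_pos: [586.3, 191.8, 281.6]
eef_rot: [3.138, 0.002, 2.436]
wrist_force: [0.7, -0.5, 0.2]
finger_gap: 41.8
finger_force: 0.0
```

```bash
python3 - <<'E'
from hold import *
R,p,s=cur();print(p,s['finger_gap'],s['clock'])
Q=[camera('wrist'),camera('scene'),camera('side')];T=[]
for q in Q:
    uv=proj(q,[585.6,191.6,185]);t=trace('cap_face',q);b=min(t,key=lambda r:np.hypot(*(np.array(r['location'])-uv)));T.append(b['pixels']);print(uv,b['location'],b['pixels'].sum())
def cost(v,use): return sum(1-iou(mask(Q[i],STR[3:],Ro.from_euler('z',v[2]).as_matrix(),np.array([v[0],v[1],v[3]])),T[i]) for i in use)
for use in((0,),(1,2),(0,1,2)):
    x=np.array([585.6,191.6,.595-np.radians(74),49]);r=minimize(cost,x,args=(use,),method='Nelder-Mead',options=dict(initial_simplex=x+np.array([[0]*4,[4,0,0,0],[0,4,0,0],[0,0,.1,0],[0,0,0,6]])));print(use,r.x,r.fun,'turn',np.degrees(.595-r.x[2]),'cap_face above rim',r.x[3]+116-160)
v=[585.6,191.6,.595-np.radians(74),49];ov=[]
for q in Q[:2]:
    im=np.ascontiguousarray(q['image'])
    for P in STR[3:]:
        cs,_=cv2.findContours(mask(q,[P],Ro.from_euler('z',v[2]).as_matrix(),np.array([v[0],v[1],v[3]])).astype(np.uint8),0,2);cv2.drawContours(im,cs,-1,(0,255,0),1)
    u,w=proj(q,[585.6,191.6,185]).astype(int);k=110 if q is Q[0] else 55
    ov.append(cv2.resize(im[max(0,w-k):w+k,u-k:u+k],(400,400),interpolation=cv2.INTER_NEAREST))
cv2.imwrite('pics/end.png',np.hstack(ov)[:,:,::-1])
E
```

```text
[586.25631542 191.8173579  281.60813888] 41.793733119509874 23.85
[253.88476703 186.71309813] [255.7, 184.8] 6357
[325.40709688 208.22122274] [327.9, 208.2] 843
[251.08108506 123.91367922] [254.4, 124.5] 504
(0,) [586.62991432 191.21168239  -0.72001319  44.65529103] 0.01391277161169302 turn 75.34470560729817 cap_face above rim 0.655291028526932
(1, 2) [585.48553195 192.71496954  -0.66966932  46.06261141] 0.2429855888096104 turn 72.46021454990546 cap_face above rim 2.0626114127226174
(0, 1, 2) [585.98620873 191.65170224  -0.69187363  47.04043858] 0.2797075433861671 turn 73.73242792158507 cap_face above rim 3.0404385772316687
```

View pics/end.png

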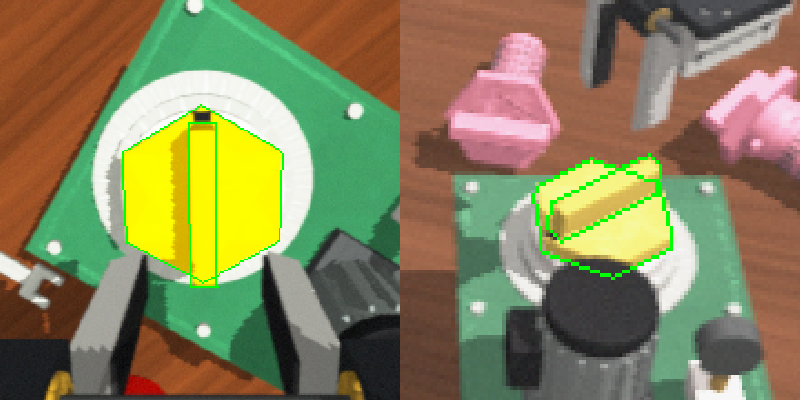

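The overlay fits the locked pose, about 74° round. While I raised it by hand, the seal force dropped smoothly past the 2 mm level, so the lugs are in the pockets. I'm handing in.

```bash
python3 -c "
from cell import *
print(sign_off())"
```

```text
the job is handed in; nothing more can be done
None
```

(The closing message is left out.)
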